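Clamp a glued carton with the fold-out crank handle

ROBOT

A 6-joint arm with a two-finger parallel gripper is mounted at the origin on the work surface. World frame = base frame: x ahead of the robot, y to its left, z up, the work surface at z = 0. Lengths are in m, angles in degrees, forces in N, time in s.
With the tool pointing down it reaches from about 0.35 to 0.775 m from the base axis. Payload 7.3 kg.
Tool frame: the origin (TCP) lies midway between the tips of the shut fingers; the grasp point (between the pads) lies 19 mm behind it; z points along the fingers, x is the direction in which the jaws open and shut, and the axes are right-handed (so a half turn about z gives the same grasp; the last joint's range is limited). The gripper opens to 92 mm and grips with 3 to 60 N. Pads are 19 mm wide; open, the fingers measure 130 mm over their backs; the gripper's body (75 mm by 190 mm) begins 47 mm behind the grasp point.
Start: joints at [60.963, 19.595, 87.324, -0, 73.075, -8.365], TCP at [0.185, 0.491, 0.197] pointing down, gripper open.
Joint ranges: [-145.02, 145.02], [-44.19, 115.74], [2.07, 154.8], [-57.11, 237.11], [16.16, 152.29], [-177.93, 177.93]. Speed limits (degrees/s): [147.25, 147.25, 180, 180, 180, 180].

INTERFACE

Orientations are given as a 3x3 rotation matrix whose columns are the frame's x, y, z axes.
In Python, from plant import observe, grab_frame, calibration, job_done, boxes_of, silhouettes gives the robot as it stands.
- The arm moves only by the shell command python3 -m crank 'ROWS' [OPENING] [FORCE]. ROWS is JSON, a list of rows, each a list of 2 entries, a list of its own where there are three numbers: the shift along the tool's x, y, z scaled (see below), then the turn about the tool's z scaled (see below). A call has 1 to 12 rows; each row is the pose to reach, as a shift and turn from the pose measured when the call began, along the tool's axes at that moment, turning the shorter way round; what a row does not reach only later rows make up. The controller multiplies each number of a shift by 0.1 m and each number of a turn by 180 degrees. A row lasts 1/10 s, in which the tool goes at most 50 mm and 8.59 degrees, less where a joint would pass 70% of its speed; a pose out of reach is approached as far as the arm can. A call with a number of a shift or a turn outside -1 to 1 is refused whole. A call with a gripper value outside its range is refused whole. OPENING is the opening, from -1 (shut) to 1 (fully open), so that 0 is half open, set as the call begins (- or left out, the last holds). The fingers move at their own pace and stop on an object; FORCE is the grip in N (left out, the last holds). Time passes only in rows, so rows that repeat a pose let the fingers close. It gives the time, the measured TCP pose, the force and the opening at its end, in the units of the state.
- observe(): the state, without advancing time (a new reading comes with each control period).
- grab_frame(name): name is "scene" or "top" or "wrist"; returns the picture (480x640x3 uint8, red, green, blue); there is no depth.
- calibration(name): a dict with "intrinsics" (3x3 intrinsics, pixels), "R" (3x3) and "t" (3): a world point X has camera coordinates R X + t. Camera axes: x right, y down, z forward; pixel columns grow to the right and rows downward; lengths in m; the calibration is good to about 2 mm. A picture is of the moment at which its call begins: read the wrist's pose just before it. calibration takes no time and is no camera call; for the wrist camera it gives the pose at the moment of the call.
- job_done(): hands the job in, once; it reports no verdict.
Trained networks look in the newest picture that a camera, given by its name, has taken for a name from the list of things; names that differ only in an ending like _2 or _b are one class to them, and where a whole thing is asked for, a point or a joint stands for the part that bears it (a point fixed in the world has none). Each returns a list of dicts, best first, with "score" (0 to 1); they miss things now and then, are a little off and sometimes report something else, mostly with a low value. They report only what shows in the picture. A call takes as long as a camera call. They do not tell look-alikes from the thing itself.
- boxes_of(name, camera): "position" ([x, y, z] in m, in the coordinates of the camera as it stood for that picture, good to about 4 mm: the middle of the surface that is visible of it).
- silhouettes(name, camera): "region" (480x640 bool, what is visible of it).
The state is a dict: "time_s": time; "joints": joint angles; "qvel": joint speeds; "tau": joint torques, N m; "tcp_pos": TCP position; "tool_rot": TCP orientation; "force": force on the tool from outside, world axes, zero at the start; "torque": the same for the moment, N m; "gripper_width": finger opening in m.
Only numpy, scipy, OpenCV 4.12 (cv2) and the standard library are available. Lean on these libraries where they do the work, as an engineer would, in place of code of your own. Each camera call takes 0.05 s, during which the arm holds its last target.

TASK

Swing out the folding handle of the clamp's handwheel until it stands upright, then crank the wheel clockwise by it until the sprung pad has pushed the freshly glued carton against the backstop and presses on it with about 25 N, gently enough not to crush it. Then fold the handle back flat across the wheel and let go, leaving the carton clamped and the other things on the table where they are.

Things in the scene. Friction and masses are not known exactly. Their poses are not given: they have to be found in the camera images.
- clamp: carton clamp bolted to the table: grey gearbox 140 x 140 mm, 88 mm high, with a steel handwheel on top and a ram out of its side, and a steel bed 150 mm wide, 12 mm thick along the clamp's y to 0.38 m. Origin on the table below the wheel's axis; y points from gearbox to carton. An upright grey backstop 90 mm high stands across the bed beyond the carton, set by hand anywhere 5 to 35 mm from it.
- wheel_center (a point): centre of the upper face of the level round handwheel (144 mm across), 104 mm above the table. x of this frame points from the axis to the handle's pivot and turns with the wheel. Clockwise from above drives the ram out, 8.5 mm per rad. About 7 N of push on the upright handle keeps the unloaded wheel turning; each 10 N on the carton adds 1.5 N. It stays where left, also loaded.
- handle_pivot (a point): hinge of the folding handle, on the wheel's rim 56 mm from the wheel axis and 16 mm above the wheel's upper face; the hinge axis is level and tangential (across the line from wheel axis to pivot). Two lugs 33 mm wide overall flank it, reaching 14 mm above the upper face.
- handle_grip (a point): point on the handle's centre line 50 mm from the pivot, where to grip. The handle is a black round sleeve 18 mm across, from 12 to 76 mm from the pivot, spinning freely about its length, so it can be held in a fixed grip while cranking. Folded, it lies level across the wheel, underside 7 mm above the upper face; upright, it stands over the pivot, this point 66 mm above the face.
- handle (a joint): fold angle of the handle: 0 folded flat across the wheel (free end past the axis), 1.57 upright (hard stop at 1.6). The free end swings up about the pivot; the hinge is a little stiff (about 1 N at the grip point), so the handle stays where it is left.
- pad: upright rubber-faced pad, 86 mm wide, 66 mm high, 10 mm thick, on the end of the ram, 52 mm above the table; origin at the centre of its back face, its y axis points to the carton, pressing face 10 mm ahead of the origin. Sprung against the ram's jaw plate: 10 N per mm, 9 mm travel, then solid.
- carton: plain brown cardboard carton, 100 mm (x) x 110 mm (y, along the clamp) x 100 mm high, about 0.5 to 1 kg, standing loose on the clamp's bed between pad and backstop; origin at the centre of its underside. It slides along the bed when pushed.
- paste_pot: white paste pot, 54 mm across, 70 mm high, on the table beside the gearbox; origin at the centre of its underside; leave alone.
- bottle: green bottle, 64 mm across, 170 mm high; origin at the centre of its underside; leave alone.
- can: can, 74 mm across, 110 mm high; origin at the centre of its underside; leave alone.
- tape_roll: roll of tape lying flat, 100 mm across, 48 mm high; origin at the centre of its underside; leave alone.
- mug: mug, 80 mm across, 90 mm high; origin at the centre of its underside; leave alone.
- jar: jar, 72 mm across, 100 mm high; origin at the centre of its underside; leave alone.
Things that resemble listed ones, but are neither listed nor needed, are in the scene too. Of the things like the carton, leave any that is pink; of the rest the larger one is meant.

How it is judged (in metres and radians):
On the way, in this order (a step that is already met when the one before it is completed fails the run):
1. the handle is swung out upright (at least 1.35 rad), the carton not yet pressed (value of joint handle above 1.35 rad and contact force between pad and carton below 5 N), for 0.2 s.
2. with the handle still out (over 1.1 rad), the pad presses the carton with 12 to 40 N (value of joint handle above 1.1 rad and contact force between pad and carton between 12 and 40 N), for 0.2 s.
At the end, for the whole second after the job is handed in: The handle lies folded across the wheel (within 0.15 rad of flat), and the carton stands upright and at rest, pressed by the pad with 12 to 40 N (value of joint handle below 0.15 rad and contact force between pad and carton between 12 and 40 N and linear speed of carton below 0.01 m/s and angle between carton's own z axis and vertical below 0.1 rad); the robot touches nothing.
It fails at once if the carton is crushed (pad presses with more than 60 N) (contact force between pad and carton above 60 N).
It fails at once if another thing on the table is knocked away (moved more than 30 mm) (distance of any of paste_pot, bottle, can, tape_roll, mug, jar from where it was at the start of the episode above 0.03 m).
It also fails if it takes over 72 s, if anything falls off the work surface, if the arm or the gripper's body presses on something with over 40 N, if the wrist force passes 120 N, or if a joint passes its speed limit or range.

## Working session

There is one attempt and no reset: what is moved stays moved. The work goes in short steps, Python scripts to look and compute and a shell command to move; the robot and the scene stay as the last step left them, time stands still between calls to the robot, and variables do not carry over. Pictures are saved under pics/ and viewed, and the job is handed in when it is done.

```bash
ls; mkdir -p pics; cat > h.py <<'E'
import numpy as np, cv2
from plant import *
def save(cam,name):
    f=grab_frame(cam); cv2.imwrite('pics/'+name+'.png',cv2.cvtColor(f,cv2.COLOR_RGB2BGR)); return f
def toworld(p,c): return c['R'].T@(np.array(p)-c['t'])
def proj(X,c):
    q=c['R']@np.array(X)+c['t']; q=c['intrinsics']@q; return q[:2]/q[2]
def ray(px,c,z):
    d=c['R'].T@np.linalg.inv(c['intrinsics'])@np.array([px[0],px[1],1.]); o=-c['R'].T@c['t']
    return o+d*(z-o[2])/d[2]
E
python3 - <<'E'
from h import *
np.set_printoptions(precision=4,suppress=True)
print(observe())
for c in ['scene','top','wrist']:
    save(c,c+'0'); k=calibration(c)
    for n in ['clamp','wheel_center','handle_pivot','handle_grip','pad','carton']:
        for r in boxes_of(n,c)[:4]:
            print(c,n,round(r['score'],2),toworld(r['position'],k).round(4),proj(toworld(r['position'],k),k).round())
E
```

```text
pics
{'time_s': 0.0, 'joints': array([60.9622, 19.6368, 87.3802, -0.0023, 73.0742, -8.3647]), 'qvel': array([-0.026 ,  0.028 ,  0.0427,  0.0179,  0.0076, -0.0008]), 'tau': array([ -0.0003, -43.1235, -24.422 ,   0.0718,   0.0561,  -0.0002]), 'tcp_pos': array([0.1851, 0.4908, 0.1961]), 'tool_rot': array([[ 0.353 ,  0.9356, -0.0007],
       [ 0.9356, -0.353 , -0.0014],
       [-0.0016, -0.0002, -1.    ]]), 'force': array([ 1.236 , -0.5121,  0.0484]), 'torque': array([ 0.0262, -0.0449, -0.0279]), 'gripper_width': 0.09162558804766593}
scene clamp 0.79 [ 0.5706 -0.0683  0.0638] [275. 273.]
scene wheel_center 0.98 [ 0.5599 -0.1191  0.1027] [256. 264.]
scene handle_pivot 0.81 [ 0.5589 -0.1105  0.1082] [259. 262.]
scene handle_pivot 0.33 [0.584  0.5005 0.0722] [472. 252.]
scene handle_grip 0.58 [ 0.5277 -0.1122  0.1244] [257. 250.]
scene pad 0.69 [0.5325 0.0261 0.0734] [307. 257.]
scene carton 0.91 [0.5015 0.3586 0.0683] [416. 237.]
scene carton 0.87 [0.539  0.1126 0.1077] [337. 248.]
scene carton 0.78 [0.738  0.0875 0.0727] [341. 315.]
top clamp 0.86 [ 0.5143 -0.0326  0.0467] [352. 249.]
top wheel_center 0.67 [ 0.5433 -0.1097  0.1018] [379. 237.]
top handle_pivot 0.7 [ 0.5501 -0.1143  0.1017] [380. 234.]
top handle_grip 0.55 [ 0.5239 -0.1092  0.1276] [379. 242.]
top carton 0.83 [0.5007 0.1149 0.1102] [302. 252.]
top carton 0.81 [0.4756 0.3605 0.0726] [221. 262.]
top carton 0.58 [0.7117 0.0939 0.0719] [310. 184.]
```

```bash
python3 - <<'E'
import cv2
a=cv2.imread('pics/scene0.png'); cv2.imwrite('pics/s_c.png',cv2.resize(a[190:350,200:400],None,fx=4,fy=4,interpolation=2)[:600])
a=cv2.imread('pics/top0.png'); cv2.imwrite('pics/t_c.png',cv2.resize(a[170:320,260:440],None,fx=4,fy=4,interpolation=2))
E
```

```text
(no output)
```

View pics/scene0.png

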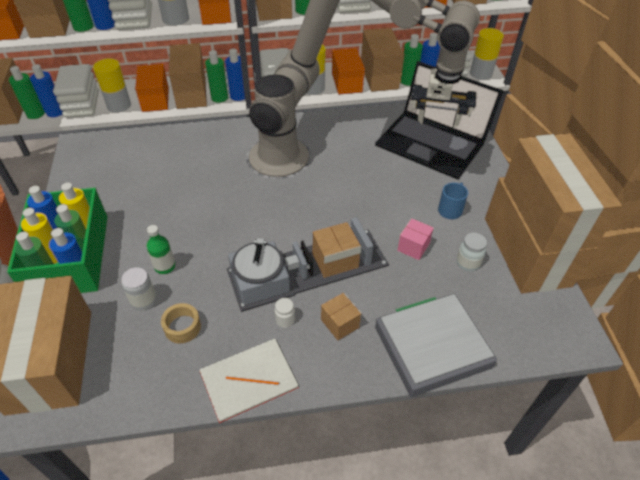

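View pics/top0.png

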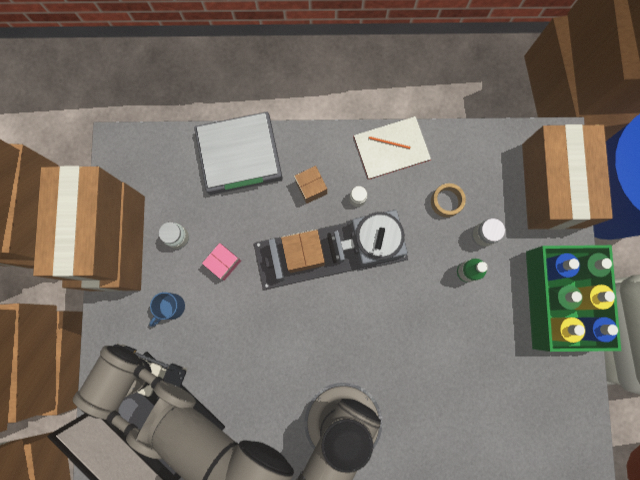

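```bash
sleep 0
```

```text
(no output)
```

View pics/t_c.png

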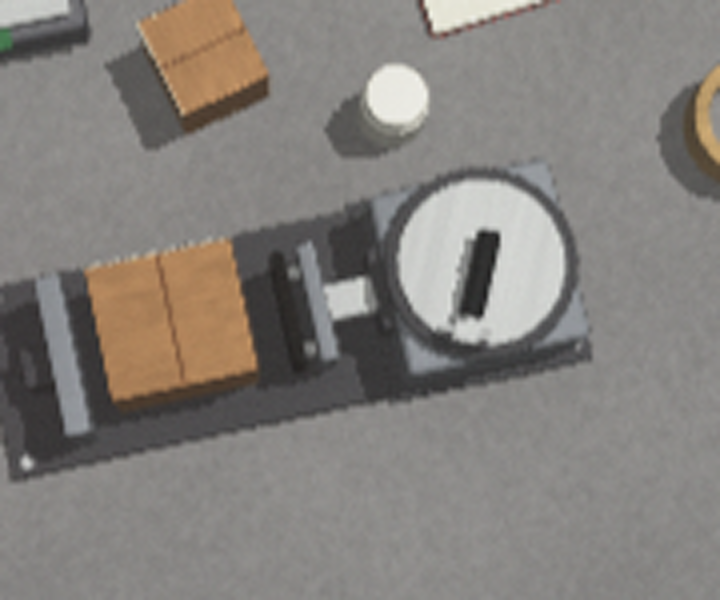

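View pics/s_c.png

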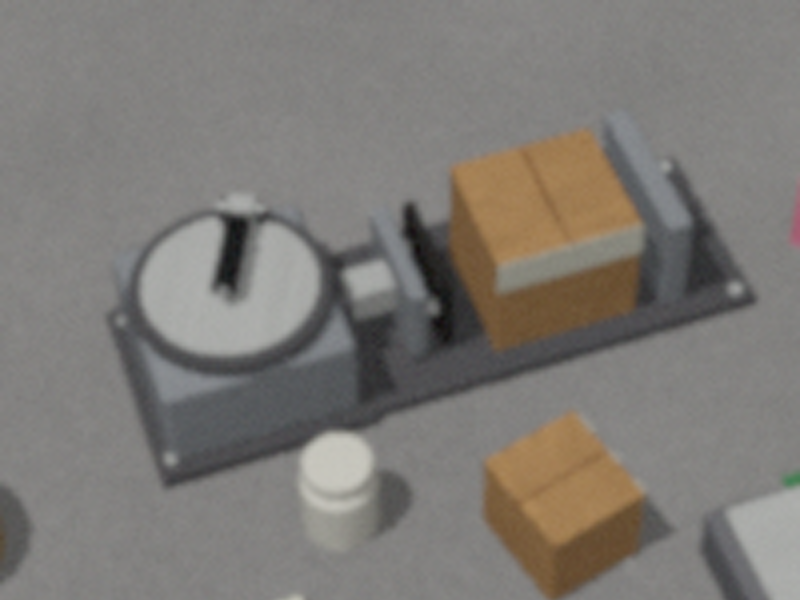

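The carton meant is the brown one on the bed (scene 337,248). The pink one (416,239) is excluded, and the other brown one (341,316) is smaller and off the bed. The handle's pivot is on the robot side of the wheel (top ~377,252), and its free end is at ~382,229. Next I'll fit the wheel.

```bash
python3 - <<'E'
from h import *
np.set_printoptions(precision=4,suppress=True)
for cam in ['top','scene']:
    k=calibration(cam); grab_frame(cam)
    for n in ['clamp','wheel_center','handle','handle_grip','pad','carton']:
        s=silhouettes(n,cam)
        if not s: print(cam,n,None); continue
        for r in s[:3]:
            m=r['region'].astype(np.uint8); ys,xs=np.nonzero(m); print(cam,n,round(r['score'],2),m.sum(),xs.min(),xs.max(),ys.min(),ys.max(),xs.mean().round(1),ys.mean().round(1))
    f=cv2.imread('pics/%s0.png'%cam); g=cv2.cvtColor(f,cv2.COLOR_BGR2GRAY).astype(int)
    # bright disc
    w=np.zeros_like(g,np.uint8)
    c0=proj([0.548,-0.112,0.104],k); print(c0, 'cam z',(-k['R'].T@k['t']))
    sat=cv2.cvtColor(f,cv2.COLOR_BGR2HSV)[...,1]
    th=(g>165).astype(np.uint8)
    n,l,st,ce=cv2.connectedComponentsWithStats(th)
    for i in range(1,n):
        if st[i,4]>300 and abs(ce[i]-c0).max()<25:
            cn=cv2.findContours((l==i).astype(np.uint8),0,1)[0][0]
            e=cv2.fitEllipse(cv2.convexHull(cn)); print(cam,st[i],e, ray(e[0],k,.104))
E
```

```text
top clamp 0.74 5618 254 407 209 289 343.5 249.2
top wheel_center 0.79 1855 356 403 213 259 379.5 236.0
top handle 0.71 147 373 383 229 255 378.6 242.6
top handle 0.29 1803 356 403 213 259 379.8 236.0
top handle_grip 0.65 156 372 384 228 256 378.5 242.4
top handle_grip 0.34 286 349 366 187 206 357.7 196.6
top pad None
top carton 0.89 737 296 326 167 202 311.0 184.6
top carton 0.75 1431 281 324 230 273 302.4 251.4
top carton 0.66 813 202 239 245 280 220.9 262.2
[379.3414 235.0736] cam z [0.3069 0.0491 1.6661]
top [ 360  215   41   41 1129] ((379.9607238769531, 235.0609588623047), (40.50199890136719, 41.50253677368164), 122.5035629272461) [ 0.548  -0.1138  0.104 ]
scene clamp 0.59 5436 228 388 231 310 283.6 272.1
scene wheel_center 0.76 1734 232 283 239 283 257.8 262.4
scene wheel_center 0.51 952 147 176 226 274 160.2 252.2
scene handle 0.43 161 254 264 239 263 258.4 250.3
scene handle_grip 0.58 186 253 265 239 264 258.4 251.0
scene pad 0.56 224 301 313 241 275 307.4 258.2
scene carton 0.83 999 398 433 219 260 415.2 239.5
scene carton 0.8 1356 320 361 293 341 340.6 316.8
scene carton 0.78 1994 313 361 224 277 335.9 249.8
[258.0807 260.0729] cam z [ 1.5029 -0.1016  1.2842]
scene [236 246  42  32 796] ((256.7962646484375, 260.99822998046875), (31.69411277770996, 41.83039474487305), 84.0712890625) [ 0.5508 -0.1158  0.104 ]
```

```bash
python3 -m crank '[[[0,0.3,-0.5],0],[[-0.3,0.5,-0.8],0],[[-0.7,0.8,-1],0],[[-0.7,0.8,-1],0]]' 1 20; python3 -m crank '[[[-0.4,0.4,0],0],[[-0.7,0.9,0],0],[[-0.7,0.9,0],0]]'; python3 -m crank '[[[-0.4,0.4,0],0],[[-0.7,0.9,0],0],[[-0.7,0.9,0],0]]'
python3 - <<'E'
from h import *
k=calibration('wrist');o=observe();print(o['tcp_pos'],-k['R'].T@k['t'],k['R'],o['tool_rot'])
print(o['tool_rot'].T@(-k['R'].T@k['t']-o['tcp_pos']))
E
```

```text
time_s: 2.15
tcp_pos: [0.237, 0.3953, 0.2999]
tool_rot: [[0.355, 0.935, 0.004], [0.935, -0.355, 0.003], [0.004, 0.003, -1.0]]
force: [0.1, -0.2, -0.2]
gripper_width: 0.0915
time_s: 2.45
tcp_pos: [0.2976, 0.2955, 0.2998]
tool_rot: [[0.357, 0.934, 0.005], [0.934, -0.357, 0.002], [0.004, 0.004, -1.0]]
force: [0.5, -1.1, 0.8]
gripper_width: 0.0916
time_s: 2.75
tcp_pos: [0.3582, 0.1953, 0.2996]
tool_rot: [[0.36, 0.933, 0.005], [0.933, -0.36, 0.001], [0.003, 0.004, -1.0]]
force: [0.5, 0.4, -0.1]
gripper_width: 0.0918
[0.35821812 0.19527699 0.29956442] [0.28146908 0.22336282 0.48671875] [[ 0.3617935   0.93224926  0.00409579]
 [ 0.88806404 -0.34597581  0.30272594]
 [ 0.28363308 -0.10588696 -0.95306885]] [[ 0.3601938   0.93286308  0.00518583]
 [ 0.93287231 -0.36020477  0.00133253]
 [ 0.00311103  0.00435775 -0.99998567]]
[-0.0008618  -0.08089742 -0.18751222]
```

```bash
for i in 1; do :; done; python3 -m crank '[[[-0.4,0.4,0],0],[[-0.7,0.9,0],0],[[-0.7,0.9,0],0]]' >/dev/null; python3 -m crank '[[[-0.4,0.4,0],0],[[-0.7,0.9,0],0],[[-0.7,0.9,0],0]]'>/dev/null; python3 -m crank '[[[-0.4,0.4,0],0],[[-0.7,0.8,0],0],[[-0.7,0.8,0],0],[[-0.7,0.8,0],0]]'
python3 - <<'E'
from h import *
np.set_printoptions(precision=4,suppress=True)
k=calibration('wrist');save('wrist','w1')
for n in ['wheel_center','handle_pivot','handle_grip','pad','carton']:
    for r in boxes_of(n,'wrist')[:2]: print(n,r['score'],toworld(r['position'],k),proj(toworld(r['position'],k),k))
E
```

```text
time_s: 3.75
tcp_pos: [0.528, -0.1013, 0.2975]
tool_rot: [[0.368, 0.93, 0.003], [0.93, -0.368, 0.001], [0.002, 0.002, -1.0]]
force: [-0.6, 0.8, -0.4]
gripper_width: 0.0917
wheel_center 0.89 [ 0.5442 -0.1147  0.1033] [313.3113 220.1965]
handle_pivot 0.57 [ 0.5429 -0.1134  0.106 ] [313.9086 219.3322]
handle_grip 0.83 [ 0.5247 -0.1096  0.1274] [310.506  207.2984]
pad 0.68 [0.5185 0.0217 0.0787] [419.5816 149.2753]
carton 0.87 [0.5019 0.1048 0.1139] [506.4441 102.9223]
carton 0.68 [0.696  0.0901 0.0728] [513.1203 264.891 ]
```

View pics/w1.png

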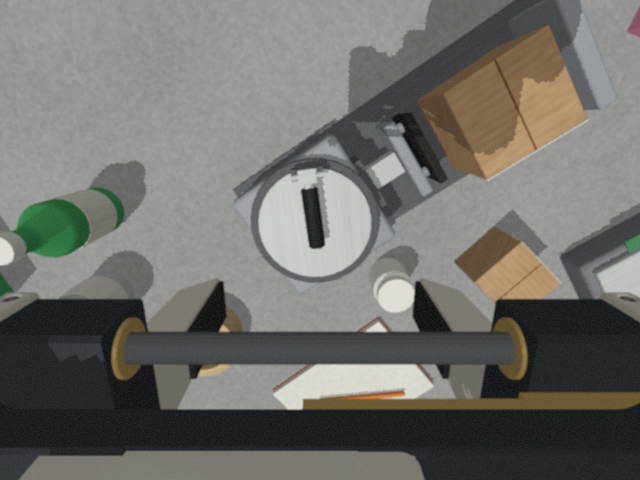

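```bash
python3 - <<'E'
from h import *
np.set_printoptions(precision=4,suppress=True)
k=calibration('wrist')
f=cv2.imread('pics/w1.png'); g=cv2.cvtColor(f,cv2.COLOR_BGR2GRAY)
th=((g>150)).astype(np.uint8); n,l,st,ce=cv2.connectedComponentsWithStats(th)
i=l[230,350]; cn=max(cv2.findContours((l==i).astype(np.uint8),0,1)[0],key=len); e=cv2.fitEllipse(cv2.convexHull(cn)); print(st[i],e,ray(e[0],k,.104))
p=cv2.ellipse2Poly((0,0),(10,10),0,0,360,10)
h=cv2.convexHull(cn)[:,0]; W=np.array([ray(q,k,.104)[:2] for q in h]);
A=np.c_[W,np.ones(len(W))]; s=np.linalg.lstsq(A,(W**2).sum(1),rcond=None)[0]; c=s[:2]/2; print('circle',c,np.sqrt(s[2]+c@c))
m=((g<60)).astype(np.uint8); m[:185]=0;m[255:]=0;m[:,:298]=0;m[:,330:]=0
ys,xs=np.nonzero(m); P=np.c_[xs,ys].astype(float); mu=P.mean(0); u,s,v=np.linalg.svd(P-mu,full_matrices=False); t=(P-mu)@v[0]
a,b=mu+v[0]*t.min(),mu+v[0]*t.max(); print(len(P),a,b)
A_,B_=ray(a,k,.12),ray(b,k,.12); print(A_,B_,np.linalg.norm(A_-B_)); d=(A_-B_)[:2]; d/=np.linalg.norm(d); 
if d[0]>0:d=-d
print(d, np.degrees(np.arctan2(d[1],d[0])))
cv2.imwrite('pics/w1c.png',cv2.resize(f[130:300,220:400],None,fx=4,fy=3.5,interpolation=2)[:600])
E
```

```text
[ 258  169  113  108 8252] ((314.41058349609375, 222.16018676757812), (108.36457061767578, 112.95059967041016), 91.62812042236328) [ 0.5469 -0.1126  0.104 ]
circle [ 0.5497 -0.1137] 0.06226954412914635
862 [308.99   188.7064] [317.1857 246.8328]
[ 0.5078 -0.1029  0.12  ] [ 0.5697 -0.1183  0.12  ] 0.06381233198811487
[-0.9704  0.2413] 166.03528987274711
```

View pics/w1c.png

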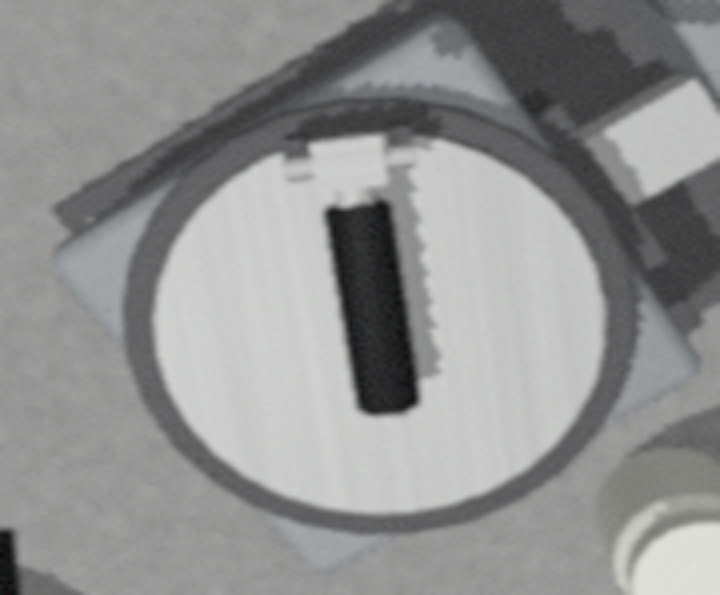

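```bash
python3 -m crank '[[[-0.04,0.19,0.3],-0.042],[[-0.04,0.19,0.7],-0.042],[[-0.04,0.19,0.95],-0.042],[[-0.04,0.19,0.95],-0.042],[[-0.04,0.19,0.95],-0.042]]' -0.1 10
python3 - <<'E'
from h import *
save('wrist','w2');save('scene','s2')
o=observe(); R=o['tool_rot'];print(o['tcp_pos'],np.degrees(np.arctan2(R[1,0],R[0,0])))
print(R.T@(np.array([.5446,-.1121,.109])-o['tcp_pos']))
E
```

```text
time_s: 4.55
tcp_pos: [0.5444, -0.1094, 0.2054]
tool_rot: [[0.238, 0.971, 0.006], [0.971, -0.238, -0.0], [0.001, 0.006, -1.0]]
force: [0.2, 0.4, -0.4]
gripper_width: 0.0563
[ 0.54514238 -0.10990463  0.2065549 ] 76.22794016827329
[-0.00234044 -0.00086794  0.09754917]
```

View pics/w2.png

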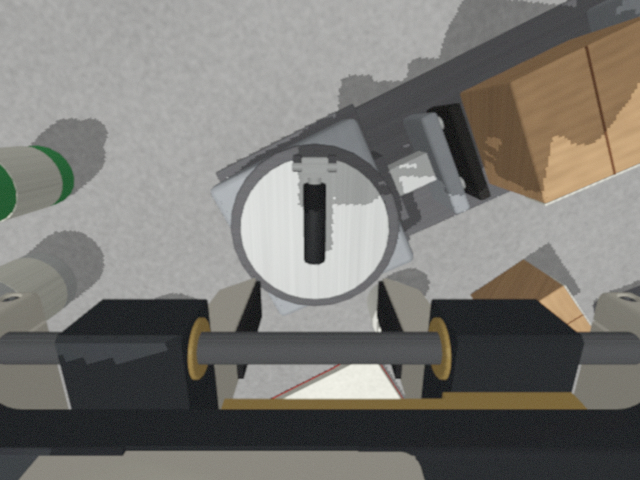

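```bash
python3 -m crank '[[[-0.02,0,0.3],0],[[-0.02,0,0.6],0],[[-0.02,0,0.8],0],[[-0.02,0,0.95],0],[[-0.02,0,0.97],0],[[-0.02,0,0.97],0],[[-0.02,0,0.97],0]]'
python3 -m crank '[[[0,0,0],0],[[0,0,0],0],[[0,0,0],0],[[0,0,0],0],[[0,0,0],0],[[0,0,0],0]]' -1 8
python3 - <<'E'
from h import *
save('scene','s3');save('wrist','w3')
E
```

```text
time_s: 5.35
tcp_pos: [0.5466, -0.1123, 0.1113]
tool_rot: [[0.238, 0.971, 0.012], [0.971, -0.238, -0.002], [0.001, 0.012, -1.0]]
force: [0.8, 1.0, 0.2]
gripper_width: 0.0411
time_s: 5.95
tcp_pos: [0.5466, -0.1123, 0.1112]
tool_rot: [[0.238, 0.971, 0.012], [0.971, -0.238, -0.002], [0.001, 0.012, -1.0]]
force: [0.5, 0.0, 0.7]
gripper_width: 0.0013
```

View pics/w3.png

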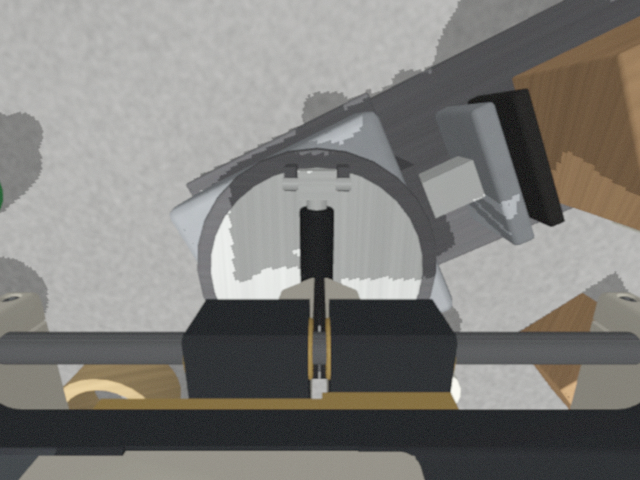

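```bash
python3 - <<'E'
from h import *
a=cv2.imread('pics/s3.png'); cv2.imwrite('pics/s3c.png',cv2.resize(a[180:320,190:340],None,fx=5,fy=4.2,interpolation=2))
k=calibration('scene'); print(proj([.5466,-.1123,.1112],k)); f=save('top','t3');cv2.imwrite('pics/t3c.png',cv2.resize(cv2.imread('pics/t3.png')[170:320,300:440],None,fx=4,fy=4))
E
```

```text
[257.73016628 258.07036905]
```

View pics/s3c.png

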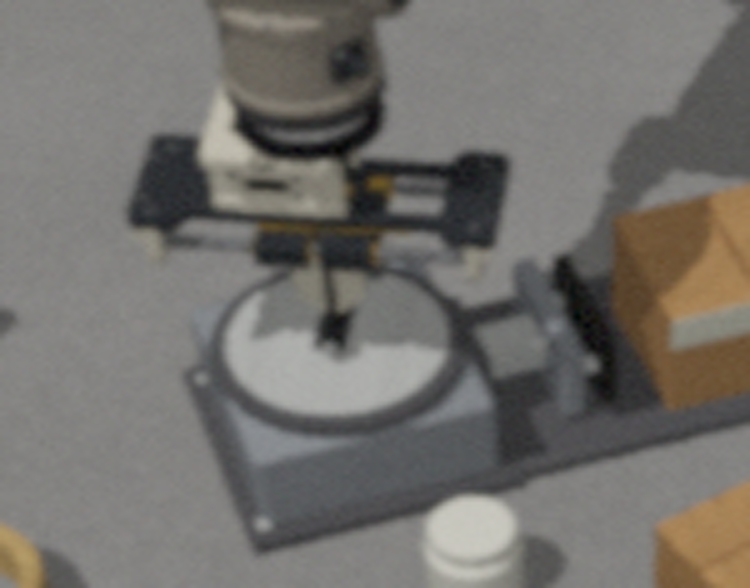

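```bash
python3 - <<'E'
from h import *
a=cv2.imread('pics/w3.png'); k=calibration('wrist')
for X in [(.5466,-.1123,.1112),(.5078,-.1029,.12),(.5697,-.1183,.12),(.5697,-.1183,.129),(.5504,-.1135,.104)]: print(X,proj(X,k))
cv2.imwrite('pics/w3c.png',cv2.resize(a[180:330,240:400],None,fx=5,fy=4,interpolation=2))
o=observe();print(o['gripper_width'],o['tcp_pos'])
E
```

```text
(0.5466, -0.1123, 0.1112) [320.4373232  274.36568077]
(0.5078, -0.1029, 0.12) [320.28523541 209.35674654]
(0.5697, -0.1183, 0.12) [319.95654431 319.6532141 ]
(0.5697, -0.1183, 0.129) [320.02440557 328.4886976 ]
(0.5504, -0.1135, 0.104) [319.93179601 275.55699274]
0.0001974066154543413 [ 0.54653226 -0.11229156  0.11120113]
```

View pics/w3c.png

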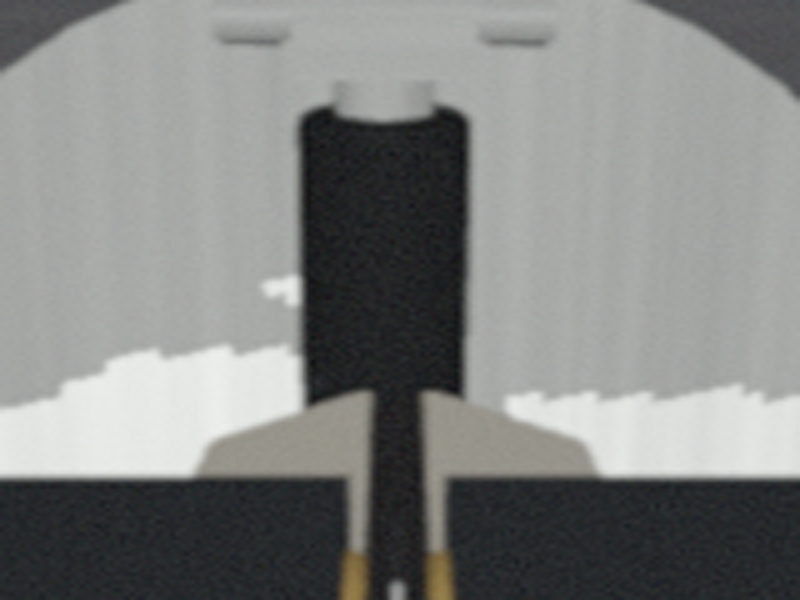

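View pics/t3c.png

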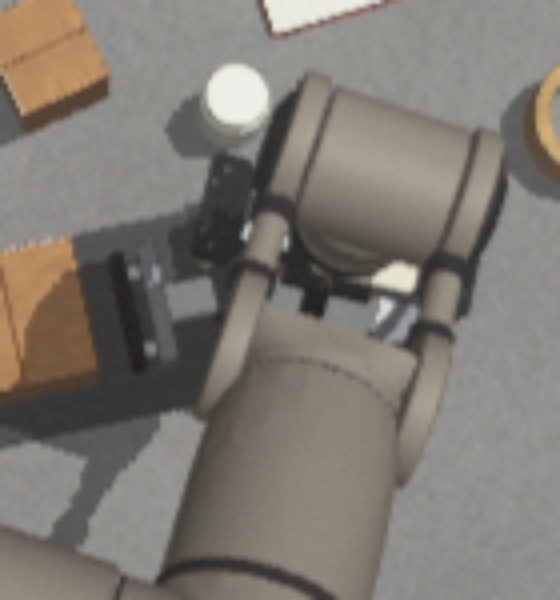

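```bash
python3 - <<'E'
from h import *
k=calibration('wrist');o=observe();R=o['tool_rot'];T=o['tcp_pos']
C=-k['R'].T@k['t']; 
for px in [(316,278),(324,278),(281,292),(360,292)]:
    d=k['R'].T@np.linalg.inv(k['intrinsics'])@np.array([px[0],px[1],1.])
    c=R.T@(C-T); dt=R.T@d
    for y in [-.0095,-.012,0,.01]:
        s=(y-c[1])/dt[1]; print(px,y,(c+s*dt).round(4))
E
```

```text
(316, 278) -0.0095 [-0.0023 -0.0095 -0.0266]
(316, 278) -0.012 [-0.0022 -0.012  -0.0322]
(316, 278) 0 [-0.0025  0.     -0.0052]
(316, 278) 0.01 [-0.0027  0.01    0.0173]
(324, 278) -0.0095 [ 0.0016 -0.0095 -0.0266]
(324, 278) -0.012 [ 0.0015 -0.012  -0.0322]
(324, 278) 0 [ 0.002   0.     -0.0052]
(324, 278) 0.01 [0.0023 0.01   0.0173]
(281, 292) -0.0095 [-0.0178 -0.0095 -0.0418]
(281, 292) -0.012 [-0.0172 -0.012  -0.0469]
(281, 292) 0 [-0.0201  0.     -0.0224]
(281, 292) 0.01 [-0.0224  0.01   -0.0021]
(360, 292) -0.0095 [ 0.0175 -0.0095 -0.042 ]
(360, 292) -0.012 [ 0.0168 -0.012  -0.047 ]
(360, 292) 0 [ 0.0199  0.     -0.0226]
(360, 292) 0.01 [ 0.0225  0.01   -0.0023]
```

```bash
python3 -m crank '[[[0,0,0],0],[[0,0,0],0],[[0,0,0],0],[[0,0,0],0]]' 0 8
python3 - <<'E'
from h import *
save('wrist','w4');a=cv2.imread('pics/w4.png')
cv2.imwrite('pics/w4c.png',cv2.resize(a[200:350,220:420],None,fx=4,fy=4,interpolation=2))
k=calibration('wrist');o=observe();R=o['tool_rot'];T=o['tcp_pos']; print(o['gripper_width'])
for x in(-.023,.023):
  for y in (-.0095,.0095):
    for z in (0,-.01,-.02,-.03): print((x,y,z),proj(T+R@np.array([x,y,z]),k).round())
E
```

```text
time_s: 6.5
tcp_pos: [0.5466, -0.1123, 0.1112]
tool_rot: [[0.238, 0.971, 0.012], [0.971, -0.238, -0.002], [0.001, 0.012, -1.0]]
force: [0.3, -0.1, -0.8]
gripper_width: 0.0278
0.03175388519018291
(-0.023, -0.0095, 0) [279. 259.]
(-0.023, -0.0095, -0.01) [277. 265.]
(-0.023, -0.0095, -0.02) [275. 273.]
(-0.023, -0.0095, -0.03) [273. 281.]
(-0.023, 0.0095, 0) [280. 290.]
(-0.023, 0.0095, -0.01) [279. 298.]
(-0.023, 0.0095, -0.02) [276. 307.]
(-0.023, 0.0095, -0.03) [274. 316.]
(0.023, -0.0095, 0) [362. 259.]
(0.023, -0.0095, -0.01) [364. 265.]
(0.023, -0.0095, -0.02) [366. 273.]
(0.023, -0.0095, -0.03) [369. 281.]
(0.023, 0.0095, 0) [361. 290.]
(0.023, 0.0095, -0.01) [363. 298.]
(0.023, 0.0095, -0.02) [365. 306.]
(0.023, 0.0095, -0.03) [367. 316.]
```

View pics/w4c.png

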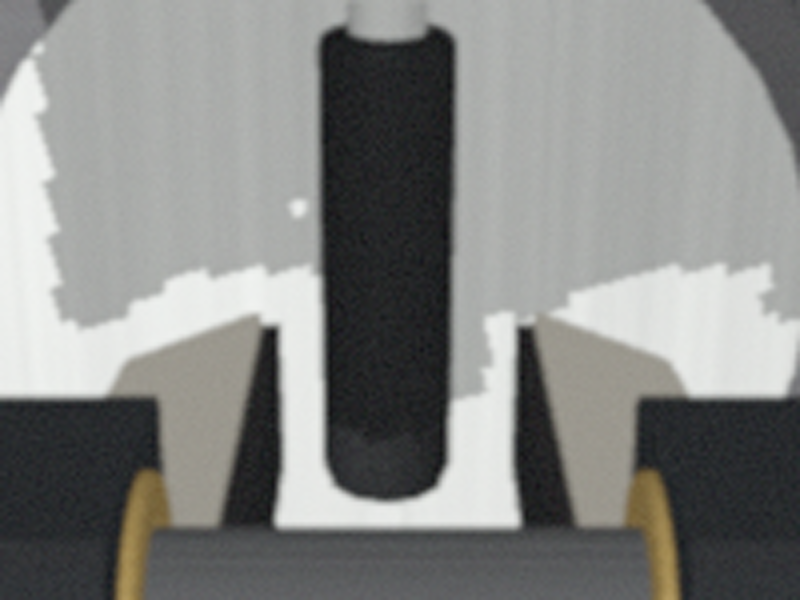

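```bash
python3 -m crank '[[[0,0,0.03],0],[[0,0,0.06],0],[[0,0,0.06],0]]' ;python3 -m crank '[[[0,0,0.02],0],[[0,0,0.03],0],[[0,0,0.03],0]]'; python3 - <<'E'
from h import *
o=observe();print(o['tcp_pos'],o['force'])
k=calibration('scene');T=o['tcp_pos'];print(proj(T,k),proj(T+[0,0,.028],k))
save('scene','s5');a=cv2.imread('pics/s5.png'); cv2.imwrite('pics/s5c.png',cv2.resize(a[210:300,210:320],None,fx=7,fy=6.5,interpolation=2))
E
```

```text
time_s: 6.85
tcp_pos: [0.5463, -0.1122, 0.1046]
tool_rot: [[0.238, 0.971, 0.011], [0.971, -0.238, -0.002], [0.001, 0.011, -1.0]]
force: [0.5, -0.1, -0.3]
gripper_width: 0.0454
time_s: 7.15
tcp_pos: [0.5462, -0.1122, 0.1014]
tool_rot: [[0.238, 0.971, 0.01], [0.971, -0.238, -0.002], [0.001, 0.01, -1.0]]
force: [0.3, -1.0, 0.2]
gripper_width: 0.0459
[ 0.54616997 -0.11215612  0.10136654] [ 0.26748805 -0.96670975  0.24010655]
[258.04207687 260.16196098] [257.25740953 253.78966563]
```

View pics/s5c.png

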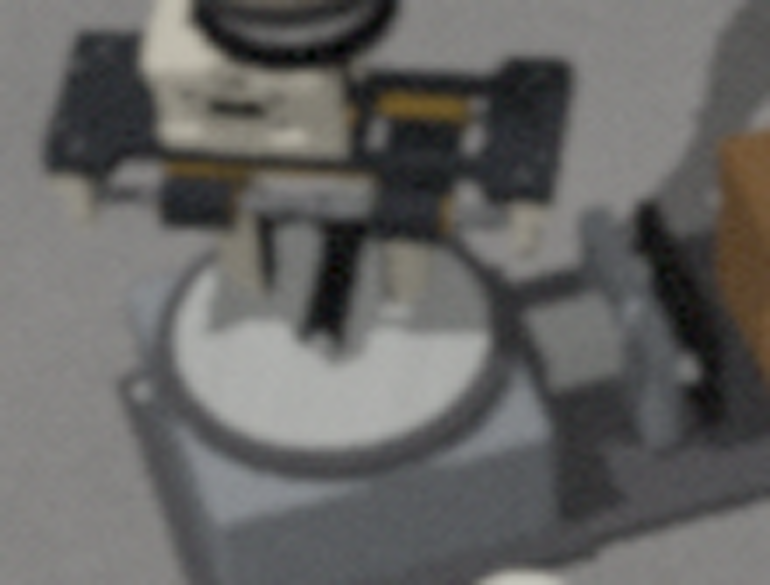

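The wheel face is at 0.104, and the TCP reads 0.101 with no contact force. Both views put the real fingertips about 20–28 mm behind the reported TCP, which explains why the fingers shut above the handle. I'll go down in small steps and watch the force.

```bash
python3 -m crank '[[[0,0,0.03],0],[[0,0,0.05],0],[[0,0,0.05],0]]' ;python3 -m crank '[[[0,0,0.02],0],[[0,0,0.04],0],[[0,0,0.04],0]]';python3 -m crank '[[[0,0,0.02],0],[[0,0,0.03],0],[[0,0,0.03],0]]'; python3 - <<'E'
from h import *
o=observe();print(o['tcp_pos'],o['force'])
save('wrist','w6');a=cv2.imread('pics/w6.png')
cv2.imwrite('pics/w6c.png',cv2.resize(a[200:350,220:420],None,fx=4,fy=4,interpolation=2))
save('scene','s6');a=cv2.imread('pics/s6.png'); cv2.imwrite('pics/s6c.png',cv2.resize(a[210:300,210:320],None,fx=7,fy=6.5,interpolation=2))
E
```

```text
time_s: 7.5
tcp_pos: [0.5461, -0.1121, 0.0961]
tool_rot: [[0.238, 0.971, 0.01], [0.971, -0.238, -0.002], [0.001, 0.01, -1.0]]
force: [0.2, 0.1, 0.6]
gripper_width: 0.046
time_s: 7.8
tcp_pos: [0.5459, -0.112, 0.0917]
tool_rot: [[0.238, 0.971, 0.009], [0.971, -0.238, -0.001], [0.001, 0.009, -1.0]]
force: [0.2, 0.4, 0.5]
gripper_width: 0.0461
time_s: 8.1
tcp_pos: [0.5458, -0.112, 0.0885]
tool_rot: [[0.238, 0.971, 0.009], [0.971, -0.238, -0.001], [0.001, 0.009, -1.0]]
force: [0.1, -0.2, 0.4]
gripper_width: 0.0459
[ 0.54577809 -0.11200181  0.08850626] [ 0.08764399 -0.22039043  0.42988014]
```

View pics/w6c.png

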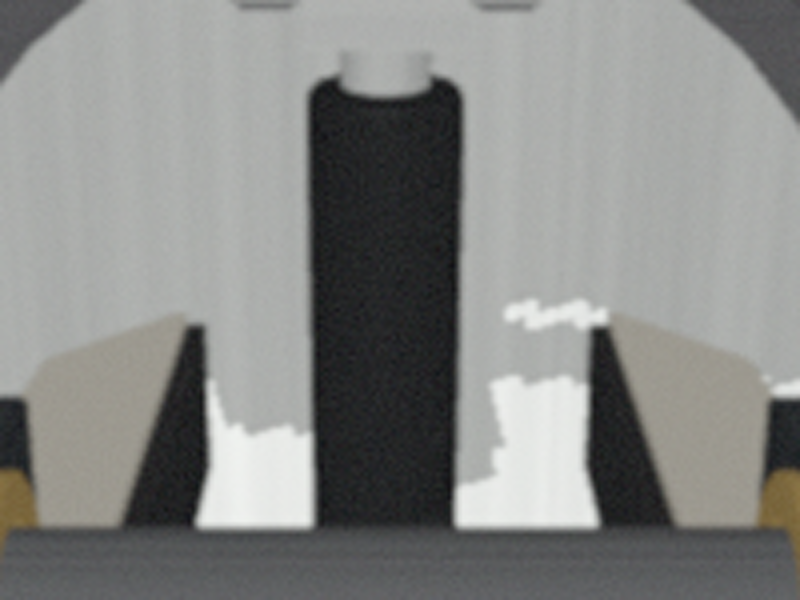

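View pics/s6c.png

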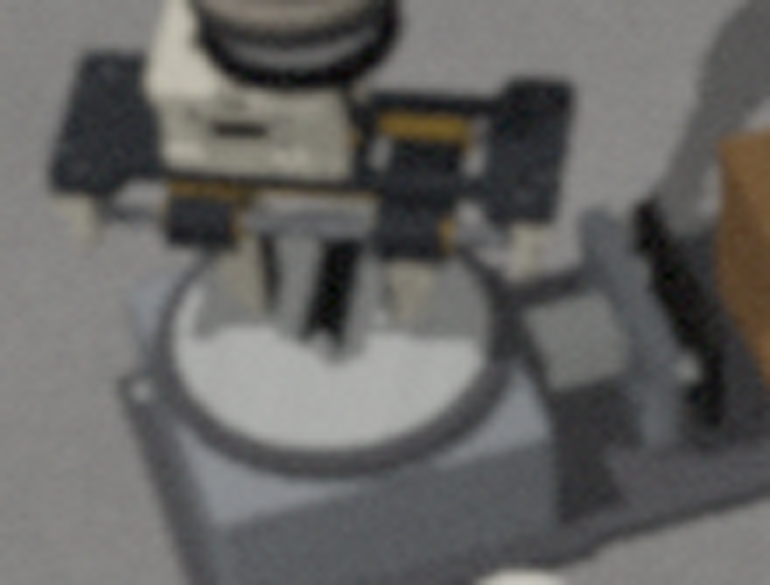

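```bash
python3 -m crank '[[[0,0,0.02],0],[[0,0,0.04],0],[[0,0,0.04],0]]' ;python3 -m crank '[[[0,0,0.02],0],[[0,0,0.03],0],[[0,0,0.03],0]]'; python3 -m crank '[[[0,0,0],0],[[0,0,0],0],[[0,0,0],0],[[0,0,0],0],[[0,0,0],0]]' -1 8;  python3 - <<'E'
from h import *
o=observe();print(o['tcp_pos'],o['force'])
save('wrist','w7');a=cv2.imread('pics/w7.png')
cv2.imwrite('pics/w7c.png',cv2.resize(a[200:350,220:420],None,fx=4,fy=4,interpolation=2))
E
```

```text
time_s: 8.5
tcp_pos: [0.5457, -0.112, 0.0843]
tool_rot: [[0.238, 0.971, 0.008], [0.971, -0.238, -0.001], [0.001, 0.008, -1.0]]
force: [-0.5, -0.1, -0.3]
gripper_width: 0.0463
time_s: 8.8
tcp_pos: [0.5456, -0.1119, 0.0811]
tool_rot: [[0.238, 0.971, 0.008], [0.971, -0.238, -0.001], [0.001, 0.008, -1.0]]
force: [0.2, -0.5, 0.1]
gripper_width: 0.0459
time_s: 9.3
tcp_pos: [0.5455, -0.1131, 0.0812]
tool_rot: [[0.238, 0.971, 0.008], [0.971, -0.238, -0.003], [-0.001, 0.008, -1.0]]
force: [-1.5, -4.4, -0.8]
gripper_width: 0.018
[ 0.54551457 -0.11307072  0.08118776] [-1.54453253 -4.44053107 -0.81345948]
```

View pics/w7c.png

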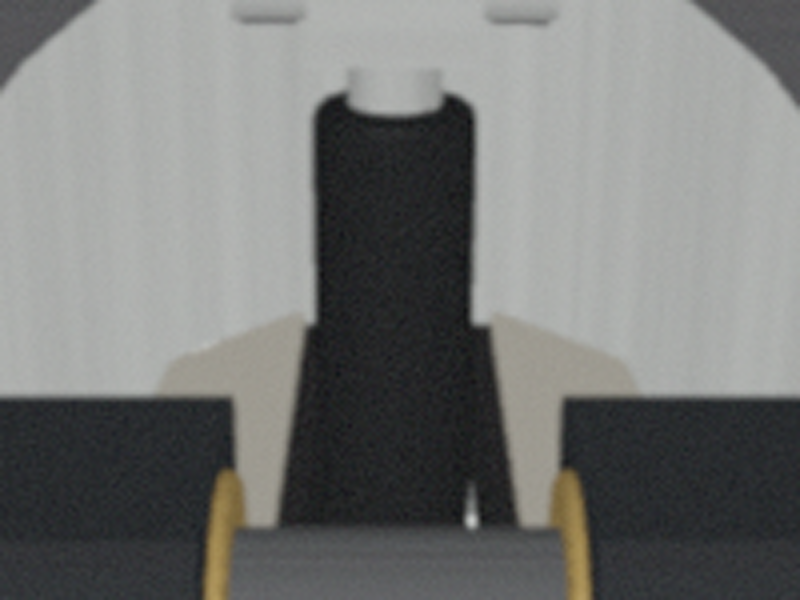

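```bash
python3 -m crank '[[[0,-0.01,-0.09],0],[[0,-0.03,-0.17],0],[[0,-0.06,-0.26],0],[[0,-0.1,-0.34],0],[[0,-0.1,-0.34],0]]'; python3 - <<'E'
from h import *
o=observe();print(o['tcp_pos'],o['force'])
save('wrist','w8');
save('scene','s8');a=cv2.imread('pics/s8.png'); cv2.imwrite('pics/s8c.png',cv2.resize(a[200:300,210:320],None,fx=7,fy=6,interpolation=2))
E
```

```text
time_s: 9.85
tcp_pos: [0.5345, -0.1105, 0.1162]
tool_rot: [[0.238, 0.971, 0.007], [0.971, -0.238, -0.003], [-0.001, 0.008, -1.0]]
force: [-3.7, -3.4, -1.0]
gripper_width: 0.0176
[ 0.53450696 -0.1104579   0.11624087] [-3.70075538 -3.44823378 -0.95488858]
```

View pics/s8c.png

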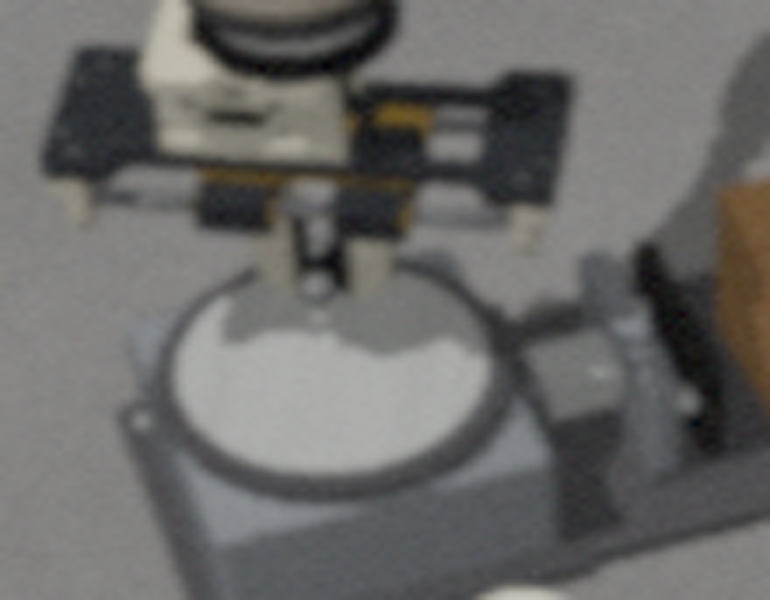

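View pics/w8.png

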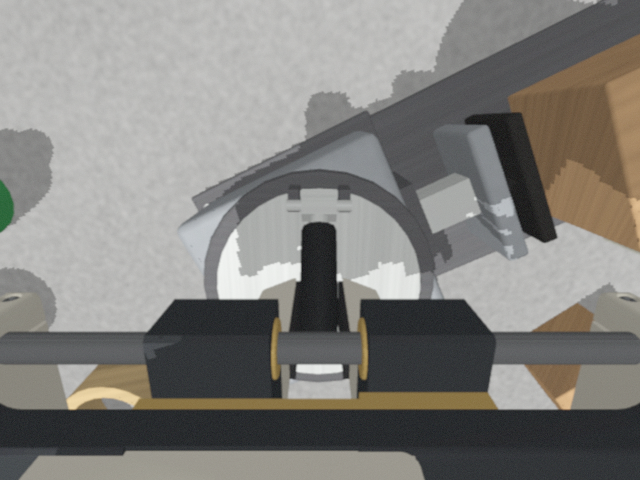

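```bash
python3 -m crank '[[[0,-0.04,-0.06],0],[[0,-0.11,-0.13],0],[[0,-0.19,-0.19],0],[[0,-0.29,-0.22],0],[[0,-0.35,-0.25],0],[[0,-0.35,-0.25],0],[[0,-0.35,-0.25],0]]'; python3 - <<'E'
from h import *
o=observe();print(o['tcp_pos'],o['force'])
save('wrist','w9');save('top','t9')
save('scene','s9');a=cv2.imread('pics/s9.png'); cv2.imwrite('pics/s9c.png',cv2.resize(a[200:300,210:320],None,fx=7,fy=6,interpolation=2))
E
```

```text
time_s: 10.65
tcp_pos: [0.5007, -0.102, 0.1409]
tool_rot: [[0.238, 0.971, 0.008], [0.971, -0.238, -0.003], [-0.001, 0.008, -1.0]]
force: [-1.5, -2.1, 1.9]
gripper_width: 0.0179
[ 0.50068749 -0.1020449   0.14092597] [-1.51606943 -2.11918654  1.90267586]
```

View pics/s9c.png

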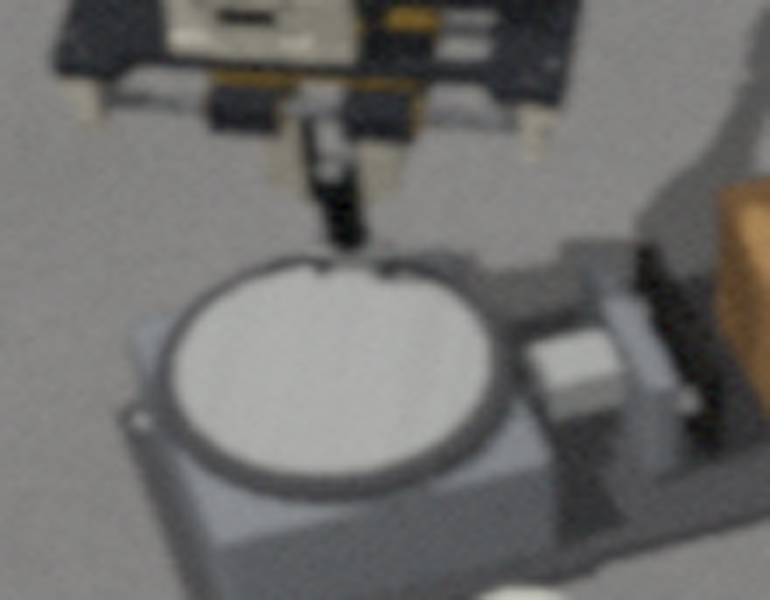

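View pics/w9.png

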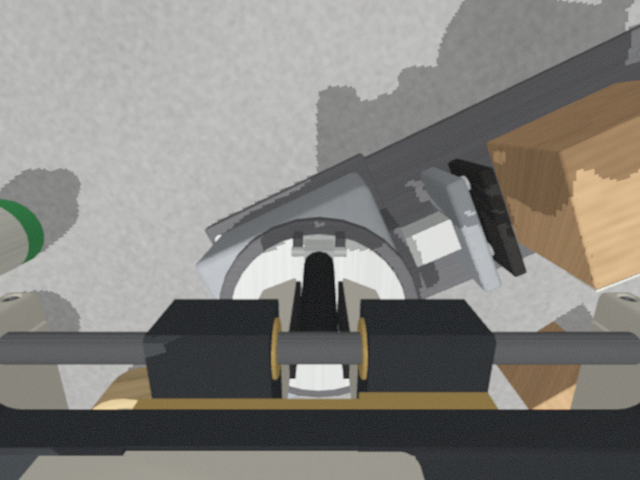

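```bash
python3 - <<'E'
from h import *
np.set_printoptions(precision=4,suppress=True)
k=calibration('top')
def P(a,b,z): return ray(a,k,z)[:2],ray(b,k,z)[:2]
cn=P((318,230),(324.2,263.7),.112); cf=P((281.7,237),(288.3,271),.112); bs=P((274.2,238.7),(283,278),.102); pd=P((328,233.7),(334.3,262.5),.085)
ax=(cf[0]-cn[0]+cf[1]-cn[1]);L=np.linalg.norm(ax)/2; ax/=np.linalg.norm(ax); print('len',L,ax,np.degrees(np.arctan2(ax[1],ax[0])))
e=cn[1]-cn[0]; print('edge dir',np.linalg.norm(e),np.degrees(np.arctan2(e[1],e[0])))
C=np.array([.55,-.1136])
for n,q in zip(['pad','cn','cf','bs'],[pd,cn,cf,bs]): print(n,[(x-C)@ax for x in q])
a=cv2.imread('pics/w9.png');cv2.imwrite('pics/w9c.png',cv2.resize(a[100:300,380:640],None,fx=3,fy=3,interpolation=2))
E
```

```text
len 0.10746810841153426 [-0.1856  0.9826] 100.69532680976045
edge dir 0.10109996035836313 -170.19746623615188
pad [np.float64(0.1489654088964815), np.float64(0.1476456214084861)]
cn [np.float64(0.17658155363719058), np.float64(0.17815684748468466)]
cf [np.float64(0.28505363299010783), np.float64(0.28462098495483595)]
bs [np.float64(0.3082112632230421), np.float64(0.3041065759212341)]
```

```bash
python3 -m crank '[[[0,-0.03,0],0],[[0,-0.03,0],0],[[0,-0.03,0],0],[[0,-0.03,0],0]]' -1 30;  python3 - <<'E'
from h import *
o=observe();print(o['tcp_pos'],o['force'])
for n in ['pad','carton','handle_grip','handle_pivot']:
  for c in ['scene','top','wrist']:
    grab_frame(c);k=calibration(c)
    for r in boxes_of(n,c)[:3]: print(c,n,round(r['score'],2),toworld(r['position'],k).round(4))
E
```

```text
time_s: 11.2
tcp_pos: [0.4991, -0.1017, 0.1412]
tool_rot: [[0.238, 0.971, 0.01], [0.971, -0.238, -0.004], [-0.001, 0.011, -1.0]]
force: [2.8, -3.5, 2.6]
gripper_width: 0.0173
[ 0.49912851 -0.10172069  0.14119997] [ 2.78427037 -3.46614611  2.61382777]
scene pad 0.59 [0.531  0.0275 0.0718]
top pad 0.66 [0.5144 0.0264 0.0876]
wrist pad 0.96 [0.5134 0.0203 0.0746]
wrist pad 0.47 [ 0.6216 -0.3317  0.0358]
scene carton 0.87 [0.5416 0.1128 0.1057]
scene carton 0.73 [0.5004 0.3586 0.0717]
scene carton 0.6 [0.7345 0.0859 0.0712]
top carton 0.97 [0.4774 0.3643 0.0733]
top carton 0.84 [0.7115 0.089  0.0721]
top carton 0.69 [0.5051 0.1149 0.1108]
wrist carton 0.92 [0.687  0.064  0.0588]
wrist carton 0.76 [0.4935 0.0674 0.1088]
wrist carton 0.73 [ 0.4495 -0.3628  0.0234]
scene handle_grip 0.55 [ 0.5039 -0.1041  0.1583]
wrist handle_grip 0.57 [ 0.4966 -0.0985  0.1661]
scene handle_pivot 0.85 [ 0.5545 -0.1095  0.1091]
wrist handle_pivot 0.67 [ 0.5034 -0.1089  0.1084]
```

```bash
python3 -m crank '[[[0,-0.02,0],0],[[0,-0.04,0],0],[[0,-0.04,0],0],[[0,-0.04,0],0]]'; python3 - <<'E'
from h import *
save('wrist','w10');save('scene','s10');a=cv2.imread('pics/s10.png'); cv2.imwrite('pics/s10c.png',cv2.resize(a[200:280,220:300],None,fx=8,fy=7,interpolation=2))
a=cv2.imread('pics/w10.png');cv2.imwrite('pics/w10c.png',cv2.resize(a[200:400,240:400],None,fx=4,fy=3,interpolation=2))
k=calibration('scene')
for z in [.104,.12,.14,.16,.17]: print(proj([.4956,-.1001,z],k))
E
```

```text
time_s: 12.8
tcp_pos: [0.4954, -0.1009, 0.1415]
tool_rot: [[0.238, 0.971, 0.011], [0.971, -0.238, -0.004], [-0.001, 0.012, -1.0]]
force: [4.0, -2.6, 5.4]
gripper_width: 0.0169
[260.71189748 245.32710837]
[260.29667681 241.66358725]
[259.7682345  237.00110374]
[259.22903117 232.24367501]
[258.95529088 229.82844525]
```

View pics/s10c.png

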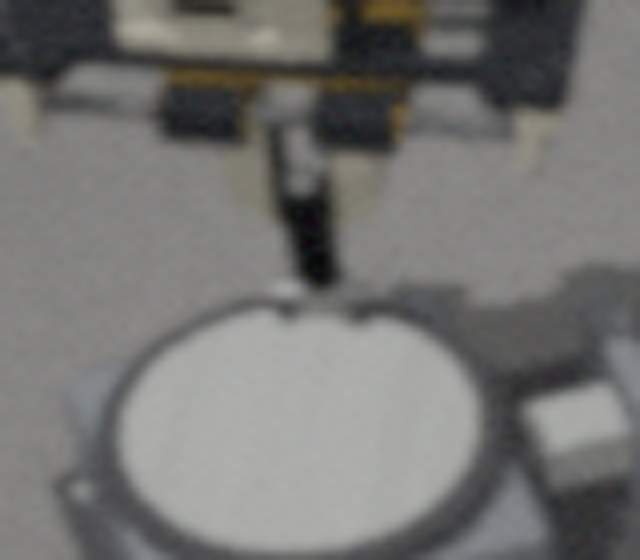

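View pics/w10c.png

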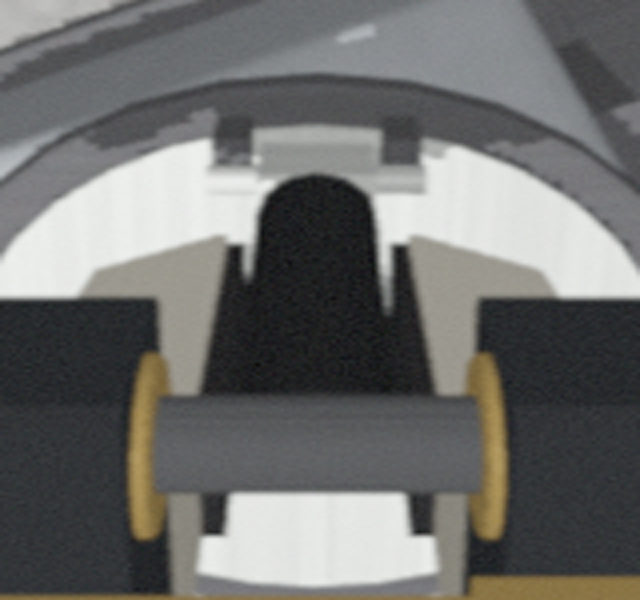

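```bash
python3 -m crank '[[[0.09,0.03,0],0],[[0.18,0.06,0],0],[[0.31,0.12,0],0],[[0.41,0.22,0],0],[[0.485,0.33,0],0],[[0.53,0.47,0],0],[[0.535,0.56,0],0],[[0.535,0.56,0],0]]' -1 35; cat >> h.py <<'E'
C=np.array([.55,-.1136])
def st():
    o=observe(); p=o['tcp_pos']; r=p[:2]-C; R=o['tool_rot']; xt=R[:2,0];yt=R[:2,1]
    psi=np.degrees(np.arctan2(r@xt,-r@yt)); F=o['force'][:2]; ur=r/np.linalg.norm(r); ut=np.array([ur[1],-ur[0]])
    print('t',o['time_s'],'rho %.4f psi %.1f'%(np.linalg.norm(r),psi),'z %.4f'%p[2],'toolxy',(1000*np.array([r@xt,r@yt])).round(1),'Ft %.1f Fr %.1f Fz %.1f'%(F@ut,F@ur,o['force'][2]),'w %.4f'%o['gripper_width'],'yaw %.1f'%np.degrees(np.arctan2(R[1,0],R[0,0])))
E
python3 -c "
from h import *
st()"
```

```text
time_s: 13.7
tcp_pos: [0.5607, -0.0605, 0.1411]
tool_rot: [[0.238, 0.971, 0.005], [0.971, -0.238, -0.001], [0.0, 0.005, -1.0]]
force: [-1.9, 2.9, 5.1]
gripper_width: 0.0172
t 13.7 rho 0.0542 psi 87.7 z 0.1411 toolxy [54.1 -2.2] Ft -2.4 Fr 2.4 Fz 5.1 w 0.0172 yaw 76.3
```

```bash
python3 - <<'E'
from h import *
save('scene','s11');a=cv2.imread('pics/s11.png'); cv2.imwrite('pics/s11c.png',cv2.resize(a[190:310,220:400],None,fx=4.4,fy=4.4,interpolation=2))
E
```

```text
(no output)
```

View pics/s11c.png

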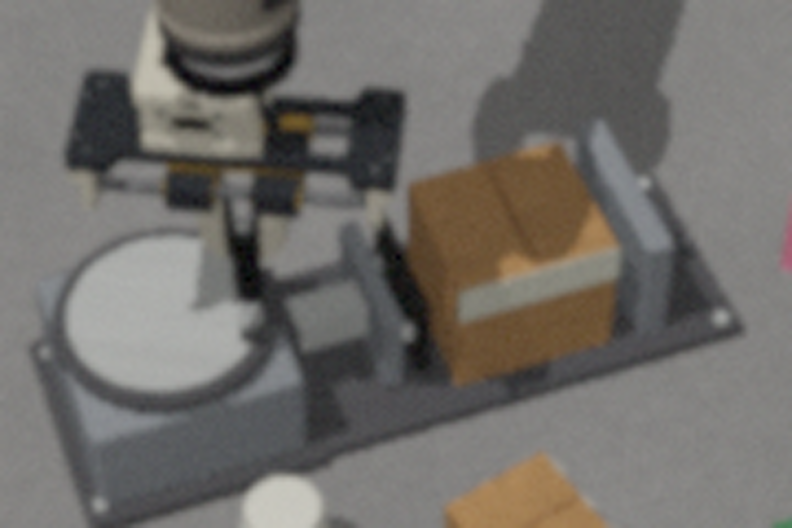

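```bash
python3 -m crank '[[[-0.01,0.11,0],0],[[-0.06,0.25,0],0],[[-0.13,0.37,0],0],[[-0.23,0.46,0],0],[[-0.36,0.525,0],0],[[-0.47,0.55,0],0],[[-0.54,0.56,0],0],[[-0.54,0.56,0],0]]' >/dev/null; python3 -c "
from h import *
st()"
```

```text
t 14.55 rho 0.0512 psi 178.8 z 0.1411 toolxy [ 1.1 51.2] Ft -1.4 Fr -4.1 Fz 8.4 w 0.0173 yaw 76.3
```

```bash
python3 -m crank '[[[-0.1,-0.015,0],0],[[-0.23,-0.06,0],0],[[-0.35,-0.13,0],0],[[-0.44,-0.23,0],0],[[-0.5,-0.35,0],0],[[-0.53,-0.46,0],0],[[-0.535,-0.53,0],0],[[-0.535,-0.53,0],0]]' >/dev/null; python3 - <<'E'
from h import *
st(); st()
save('top','t12');a=cv2.imread('pics/t12.png'); cv2.imwrite('pics/t12c.png',cv2.resize(a[200:300,240:400],None,fx=5,fy=5,interpolation=2))
save('scene','s12');a=cv2.imread('pics/s12.png'); cv2.imwrite('pics/s12c.png',cv2.resize(a[210:300,280:400],None,fx=6.6,fy=6.6,interpolation=2))
st()
E
```

```text
t 15.35 rho 0.0547 psi -88.4 z 0.1412 toolxy [-54.7  -1.5] Ft -6.2 Fr 9.3 Fz 2.1 w 0.0174 yaw 76.2
t 15.35 rho 0.0547 psi -88.4 z 0.1412 toolxy [-54.7  -1.5] Ft -6.2 Fr 9.3 Fz 2.1 w 0.0174 yaw 76.2
t 15.45 rho 0.0547 psi -88.5 z 0.1411 toolxy [-54.7  -1.5] Ft -5.4 Fr 9.3 Fz 3.8 w 0.0172 yaw 76.2
```

View pics/t12c.png

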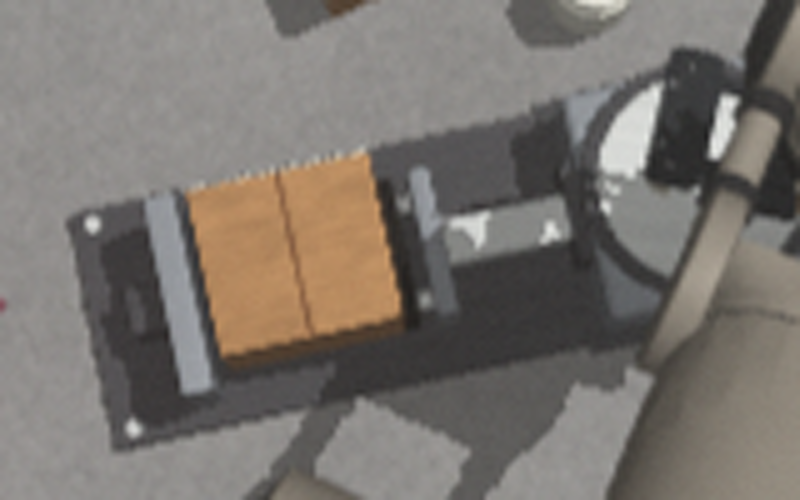

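View pics/s12c.png

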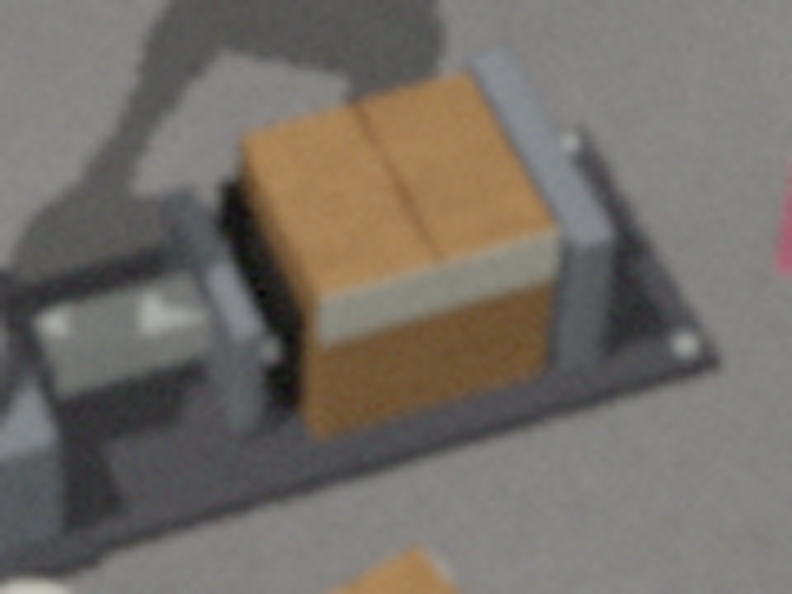

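```bash
python3 - <<'E'
from h import *
k=calibration('top'); ax=np.array([-.1856,.9826])
def s(p,z): return round(float((ray(p,k,z)[:2]-C)@ax),4)
f=lambda u,v:(240+u/5,200+v/5)
print('carton far',s(f(190,190),.112),s(f(222,357),.112))
print('carton near',s(f(370,155),.112),s(f(402,320),.112))
print('bs front',s(f(172,192),.102),s(f(212,385),.102))
print('jaw carton side',s(f(425,170),.085),s(f(440,312),.085),s(f(412,172),.085))
g=cv2.cvtColor(cv2.imread('pics/t12.png'),cv2.COLOR_BGR2GRAY)
# profiles along axis through the carton mid, offset lines
ct=np.array([-.98,-.19]); 
for off in (-.03,0,.03):
    r=[]
    for d in np.arange(.27,.33,.0015):
        X=np.r_[C+ax*d+np.array([ax[1],-ax[0]])*off,.105]; q=proj(X,k); r.append(int(cv2.getRectSubPix(g,(1,1),tuple(map(float,q)))[0,0]))
    print(off,r)
E
```

```text
carton far 0.2962 0.2959
carton near 0.1887 0.1892
bs front 0.3075 0.3053
jaw carton side 0.1579 0.1659 0.1658
-0.03 [145, 145, 144, 143, 143, 142, 142, 141, 140, 141, 142, 144, 144, 144, 145, 146, 146, 143, 126, 89, 68, 65, 69, 80, 103, 137, 154, 156, 156, 154, 154, 153, 152, 151, 147, 141, 113, 70, 51, 49]
0 [143, 143, 143, 143, 143, 144, 144, 144, 144, 144, 144, 143, 142, 142, 142, 143, 142, 137, 128, 103, 80, 70, 66, 76, 94, 129, 155, 155, 154, 155, 154, 152, 150, 150, 149, 143, 126, 87, 60, 60]
0.03 [148, 148, 147, 148, 149, 148, 148, 148, 148, 149, 151, 152, 153, 152, 152, 152, 152, 149, 144, 126, 104, 81, 62, 71, 80, 115, 150, 151, 152, 151, 150, 150, 150, 150, 150, 145, 140, 106, 72, 65]
```

```bash
python3 -m crank '[[[0.005,-0.07,0],0],[[0.01,-0.145,0],0],[[0.03,-0.21,0],0],[[0.07,-0.275,0],0],[[0.1,-0.32,0],0],[[0.135,-0.365,0],0],[[0.175,-0.405,0],0],[[0.175,-0.405,0],0]]' >/dev/null; python3 - <<'E'
from h import *
st()
save('top','t13');a=cv2.imread('pics/t13.png'); cv2.imwrite('pics/t13c.png',cv2.resize(a[200:300,240:400],None,fx=5,fy=5,interpolation=2))
st()
k=calibration('top'); ax=np.array([-.1856,.9826])
g=cv2.cvtColor(a,cv2.COLOR_BGR2GRAY)
for off in (-.03,0,.03):
    r=[]
    for d in np.arange(.27,.33,.0015):
        X=np.r_[C+ax*d+np.array([ax[1],-ax[0]])*off,.105]; q=proj(X,k); r.append(int(cv2.getRectSubPix(g,(1,1),tuple(map(float,q)))[0,0]))
    print(off,r[14:34])
st()
E
```

```text
t 16.25 rho 0.0590 psi -41.9 z 0.1411 toolxy [-39.4 -43.9] Ft -6.2 Fr 8.8 Fz 7.7 w 0.0173 yaw 76.3
t 16.3 rho 0.0590 psi -42.0 z 0.1411 toolxy [-39.4 -43.8] Ft -5.6 Fr 9.0 Fz 8.1 w 0.0174 yaw 76.3
-0.03 [140, 141, 141, 142, 143, 146, 147, 146, 142, 134, 123, 113, 121, 145, 155, 154, 153, 153, 153, 153]
0 [143, 142, 142, 141, 141, 142, 142, 143, 142, 137, 129, 114, 110, 135, 153, 152, 152, 152, 152, 151]
0.03 [150, 151, 151, 151, 152, 152, 151, 151, 150, 144, 138, 119, 101, 127, 152, 152, 152, 151, 150, 149]
t 16.3 rho 0.0590 psi -42.0 z 0.1411 toolxy [-39.4 -43.8] Ft -5.6 Fr 9.0 Fz 8.1 w 0.0174 yaw 76.3
```

View pics/t13c.png

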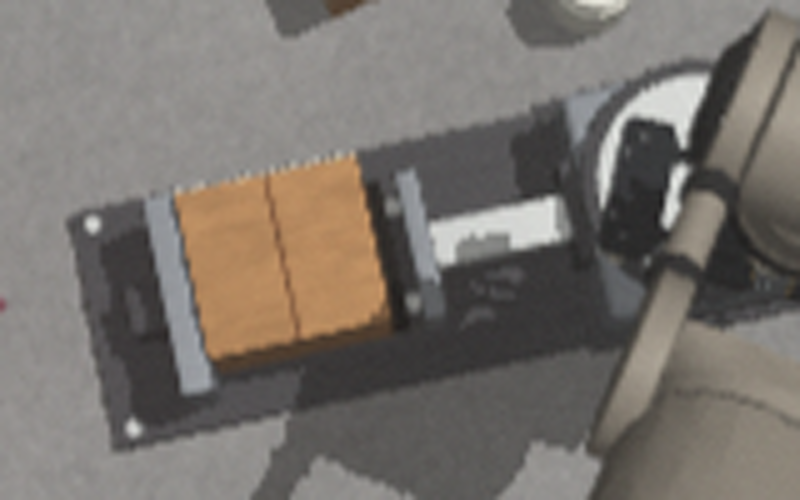

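```bash
python3 -m crank '[[[0.02,-0.01,0],0],[[0.04,-0.025,0],0],[[0.065,-0.04,0],0],[[0.065,-0.04,0],0],[[0.065,-0.04,0],0]]' >/dev/null; python3 -c "
from h import *
st()";python3 -m crank '[[[0.03,-0.015,0],0],[[0.055,-0.03,0],0],[[0.055,-0.03,0],0],[[0.055,-0.03,0],0]]' >/dev/null; python3 - <<'E'
from h import *
st()
save('top','t14');a=cv2.imread('pics/t14.png'); cv2.imwrite('pics/t14c.png',cv2.resize(a[220:300,260:360],None,fx=8,fy=7,interpolation=2))
st()
E
```

```text
t 16.8 rho 0.0602 psi -35.7 z 0.1411 toolxy [-35.1 -48.9] Ft -9.1 Fr 6.3 Fz 7.5 w 0.0172 yaw 76.3
t 17.2 rho 0.0612 psi -31.0 z 0.1412 toolxy [-31.5 -52.4] Ft -10.4 Fr 2.6 Fz 5.4 w 0.0170 yaw 76.3
t 17.25 rho 0.0612 psi -31.1 z 0.1412 toolxy [-31.6 -52.4] Ft -8.4 Fr 3.3 Fz 4.9 w 0.0171 yaw 76.3
```

View pics/t14c.png

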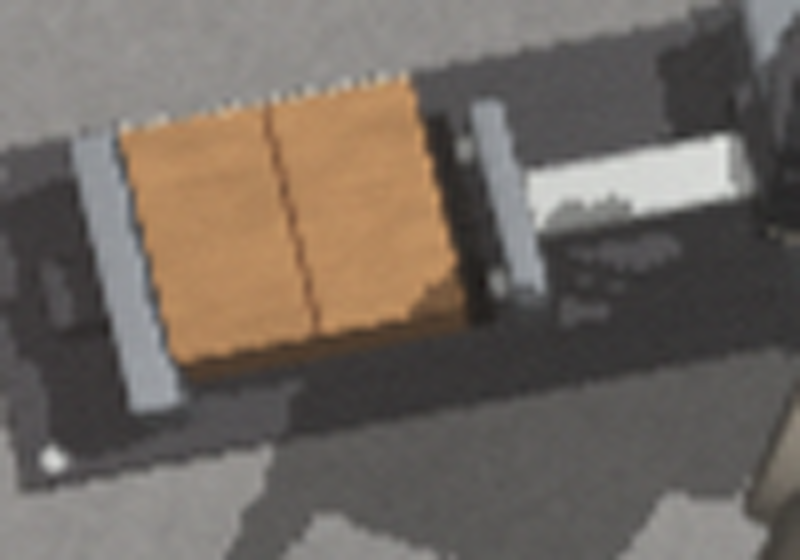

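```bash
python3 -m crank '[[[0.026,-0.014,0],0]]' >/dev/null; python3 -c "
from h import *
st()";python3 -m crank '[[[0.026,-0.012,0],0]]' >/dev/null; python3 -c "
from h import *
st()"; python3 -m crank '[[[0,0,0],0]]' >/dev/null; python3 - <<'E'
from h import *
st()
save('scene','s15');a=cv2.imread('pics/s15.png'); cv2.imwrite('pics/s15c.png',cv2.resize(a[215:295,290:390],None,fx=8,fy=7,interpolation=2))
save('wrist','w15')
st()
E
```

```text
t 17.35 rho 0.0619 psi -30.1 z 0.1413 toolxy [-31.1 -53.5] Ft -11.4 Fr -0.6 Fz 3.3 w 0.0170 yaw 76.3
t 17.45 rho 0.0621 psi -29.3 z 0.1412 toolxy [-30.4 -54.2] Ft -10.9 Fr -1.7 Fz 2.2 w 0.0174 yaw 76.3
t 17.55 rho 0.0623 psi -29.9 z 0.1412 toolxy [-31.  -54.1] Ft -2.7 Fr -3.9 Fz 3.0 w 0.0172 yaw 76.2
t 17.65 rho 0.0623 psi -29.7 z 0.1413 toolxy [-30.9 -54.2] Ft -6.0 Fr -1.2 Fz 3.0 w 0.0166 yaw 76.2
```

View pics/s15c.png

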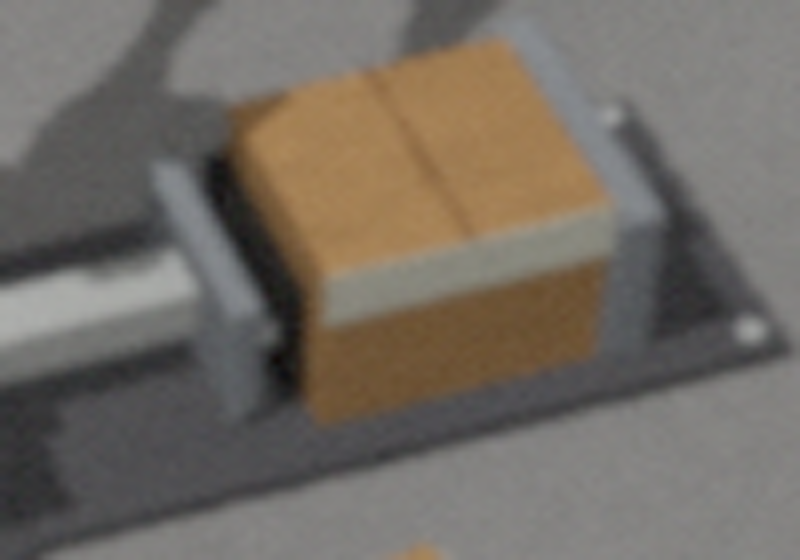

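View pics/w15.png

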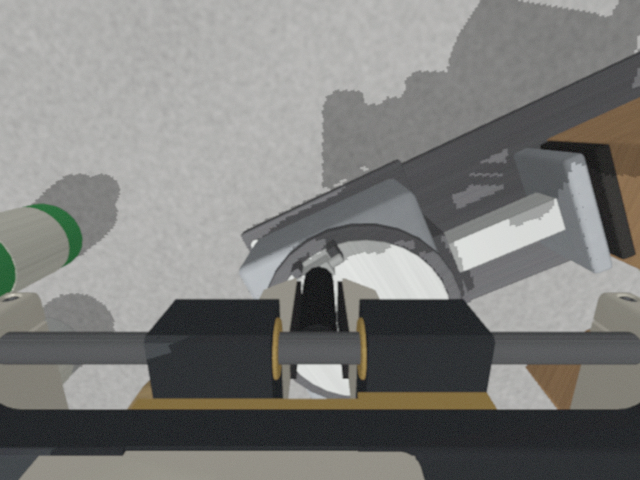

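```bash
python3 - <<'E'
from h import *
k=calibration('wrist');a=cv2.imread('pics/w15.png');cv2.imwrite('pics/w15c.png',cv2.resize(a[210:330,260:420],None,fx=5,fy=5,interpolation=2))
o=observe();R=o['tool_rot'];xt=R[:2,0];yt=R[:2,1]
for p in [(317,258)]:
    r=ray(p,k,.116)[:2]-C; print(r@xt,r@yt,np.degrees(np.arctan2(r@xt,-(r@yt+.0))),np.linalg.norm(r))
st()
E
```

```text
-0.03337535582215361 -0.05455137476110414 -31.45892513048428 0.0639581959147101
t 17.65 rho 0.0623 psi -29.7 z 0.1413 toolxy [-30.9 -54.2] Ft -6.0 Fr -1.2 Fz 3.0 w 0.0166 yaw 76.2
```

View pics/w15c.png

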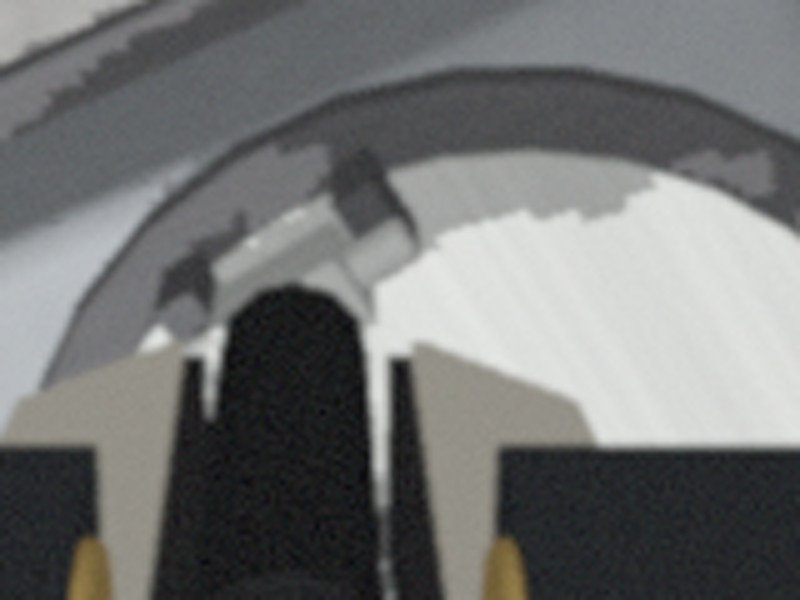

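```bash
python3 - <<'E'
import cv2,numpy as np
a=cv2.imread('pics/w9.png')[130:300,390:550]; b=cv2.imread('pics/w15.png')[110:290,490:640]
cv2.imwrite('pics/cmp.png',np.hstack([cv2.resize(a,(400,425),interpolation=2),cv2.resize(b,(375,450),interpolation=2)[:425]]))
E
```

```text
(no output)
```

View pics/cmp.png

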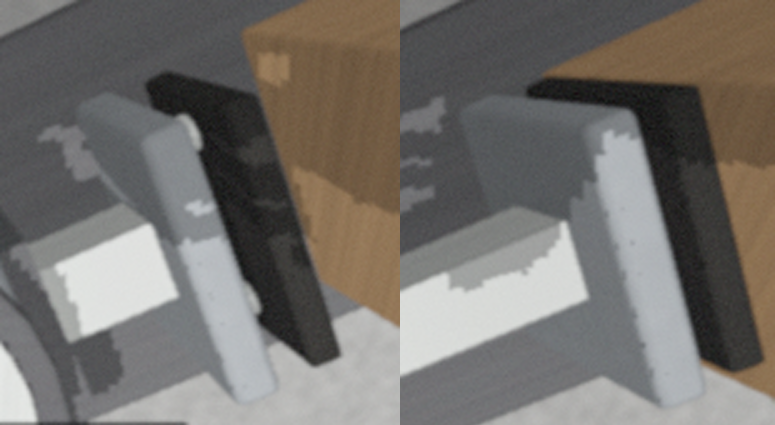

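```bash
python3 - <<'E'
from h import *
k=calibration('wrist');o=observe();T=o['tcp_pos'];R=o['tool_rot'];print(T)
k9=dict(k); cam=-k['R'].T@k['t']; cam9=cam+np.array([.5007,-.1020,.1409])-T; k9['t']=-k['R']@cam9
ax=np.array([-.1856,.9826])
for kk,n,P in [(k9,'w9',dict(pl=(525.2,270.8),jl=(500,284),pu=(493.2,168),ju=(464,176))),(k,'w15',dict(pl=(635.2,253.2),jl=(611.2,266),pu=(608.8,145.2),ju=(584,154)))]:
    d={a:(ray(p,kk,.085)[:2]-C) for a,p in P.items()}
    print(n,{a:(round(float(v@ax),4),round(float(v@[ax[1],-ax[0]]),4)) for a,v in d.items()})
E
```

```text
[ 0.49005323 -0.13069579  0.14125193]
w9 {'pl': (0.1464, 0.0331), 'jl': (0.127, 0.0358), 'pu': (0.1466, -0.0476), 'ju': (0.1274, -0.0505)}
w15 {'pl': (0.1943, 0.0358), 'jl': (0.177, 0.0388), 'pu': (0.1926, -0.0466), 'ju': (0.1768, -0.0477)}
```

```bash
python3 -m crank '[[[0,0,0],0],[[0,0,0],0],[[0,0,0],0],[[0,0,-0.2],0],[[0,0,-0.4],0],[[0,0,-0.5],0],[[0.3,-0.07,-0.5],0],[[0.6,-0.14,-0.5],0],[[0.755,-0.17,-0.4],0],[[0.755,-0.17,-0.1],0],[[0.755,-0.17,0],0],[[0.755,-0.17,0],0]]' -0.1 30; python3 - <<'E'
from h import *
save('wrist','w16'); st(); o=observe();print(o['tcp_pos'])
a=cv2.imread('pics/w9.png')[130:300,390:550]; b=cv2.imread('pics/w16.png')[130:300,390:550]
cv2.imwrite('pics/cmp2.png',np.hstack([cv2.resize(a,(400,425),interpolation=2),cv2.resize(b,(400,425),interpolation=2)]))
E
```

```text
time_s: 18.85
tcp_pos: [0.49, -0.053, 0.1382]
tool_rot: [[0.238, 0.971, -0.014], [0.971, -0.238, -0.017], [-0.02, -0.01, -1.0]]
force: [0.2, -0.6, -0.9]
gripper_width: 0.0417
t 18.9 rho 0.0843 psi 31.8 z 0.1395 toolxy [ 44.4 -71.6] Ft 0.3 Fr -0.0 Fz 0.5 w 0.0412 yaw 76.2
[ 0.49102    -0.05340418  0.13945589]
```

View pics/cmp2.png

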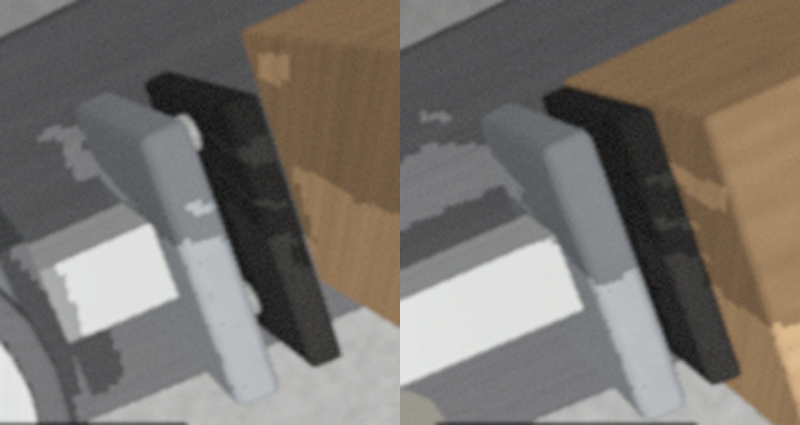

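View pics/w16.png

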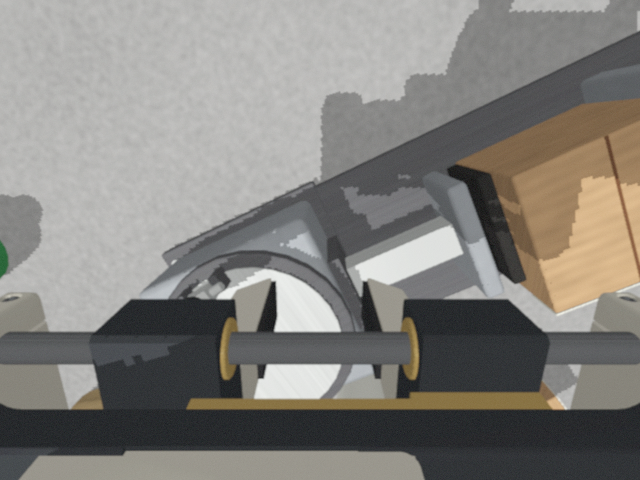

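```bash
python3 - <<'E'
from h import *
np.set_printoptions(precision=4,suppress=True)
k=calibration('wrist');o=observe();T=o['tcp_pos'];R=o['tool_rot']
cam=-k['R'].T@k['t']; off=R.T@(cam-T); Rrel=k['R']@R
def cal(T9,R9):
    q=dict(k); U,_,V=np.linalg.svd(np.array(R9)); R9=U@V; c=np.array(T9)+R9@off; q['R']=Rrel@R9.T; q['t']=-q['R']@c; return q
k9=cal([.50069,-.10204,.14093],[[.238,.971,.008],[.971,-.238,-.003],[-.001,.008,-1]])
k15=cal([.49005,-.1307,.14125],[[.238,.971,.008],[.971,-.238,-.003],[-.001,.008,-1]])
ax=np.array([-.1856,.9826])
def edge(img,p0,p1,n=40,w=6,sign=None):
    # find edge near line p0-p1 along normal (approx horizontal), signed gradient
    g=cv2.GaussianBlur(cv2.cvtColor(img,cv2.COLOR_BGR2GRAY),(0,0),.8).astype(np.float32)
    p0=np.array(p0,float);p1=np.array(p1,float); t=(p1-p0)/np.linalg.norm(p1-p0); nn=np.array([t[1],-t[0]]); 
    if nn[0]<0: nn=-nn
    out=[]
    for s in np.linspace(0.08,.92,n):
        c=p0+(p1-p0)*s; u=np.arange(-w,w+.01,.25)
        m=(c[None]+u[:,None]*nn).astype(np.float32)
        v=cv2.remap(g,m[:,0].reshape(1,-1),m[:,1].reshape(1,-1),1)[0]; d=np.gradient(v)*sign
        i=d.argmax()
        if d[i]>1.0: out.append(c+u[i]*nn)
    return np.array(out)
def axpos(pts,kk,z):
    W=np.array([ray(p,kk,z)[:2]-C for p in pts]); a=W@ax; b=W@[ax[1],-ax[0]]
    f=np.polyfit(b,a,1); 
    for _ in range(3):
        r=a-np.polyval(f,b); m=abs(r)<max(.0006,np.median(abs(r))*2.5); f=np.polyfit(b[m],a[m],1)
    return f,m.sum()
for n,kk,J,Pd in [('w9',k9,[(464,177),(500,284)],[(493,168),(525.5,271)]),
                  ('w16',k,[(390+182/2.5,130+132/2.5),(390+283/2.5,130+403/2.5)],[(390+253/2.5,130+110/2.5),(390+338/2.5,130+373/2.5)]),
                  ('w15',k15,[(584,154),(611.2,266)],[(608.8,145.2),(635.2,253.2)])]:
    im=cv2.imread('pics/%s.png'%n)
    j=edge(im,*J,sign=-1); p=edge(im,*Pd,sign=1,w=4)
    for zj in (.085,.090):
        fj,nj=axpos(j,kk,zj); fp,npd=axpos(p,kk,.085)
        print(n,zj,'jaw',fj,nj,'pad',fp,npd,'sep at b=-.03,0,.03',[round(1000*float(np.polyval(fp,b)-np.polyval(fj,b)),2) for b in(-.03,0,.03)])
E
```

```text
w9 0.085 jaw [0.0223 0.129 ] 26 pad [0.0143 0.1482] 40 sep at b=-.03,0,.03 [19.48, 19.24, 19.0]
w9 0.09 jaw [0.0223 0.1275] 26 pad [0.0143 0.1482] 40 sep at b=-.03,0,.03 [20.96, 20.72, 20.48]
w16 0.085 jaw [0.0208 0.177 ] 35 pad [0.0173 0.1936] 40 sep at b=-.03,0,.03 [16.73, 16.62, 16.52]
w16 0.09 jaw [0.0208 0.1756] 35 pad [0.0173 0.1936] 40 sep at b=-.03,0,.03 [18.15, 18.04, 17.94]
w15 0.085 jaw [0.0329 0.18  ] 39 pad [0.0318 0.1965] 40 sep at b=-.03,0,.03 [16.59, 16.56, 16.52]
w15 0.09 jaw [0.0329 0.177 ] 39 pad [0.0318 0.1965] 40 sep at b=-.03,0,.03 [19.62, 19.59, 19.56]
```

Measured spring compression is 19.24 − 16.62 ≈ 2.6 mm, so about 26 N. The crank force of about 11 N agrees with that. The clamping is done, so next I'll line up the tool with the upright handle and fold it.

```bash
python3 -m crank '[[[0,0,-0.3],0],[[0,0,-0.7],0],[[-0.2,0.3,-1],-0.04],[[-0.4,0.5,-1],-0.08],[[-0.485,0.62,-1],-0.12],[[-0.485,0.62,-1],-0.167],[[-0.485,0.62,-1],-0.167],[[-0.485,0.62,-1],-0.167],[[-0.485,0.62,-1],-0.167]]' -0.1 10; python3 - <<'E'
from h import *
save('wrist','w17');save('scene','s17');save('top','t17'); st()
a=cv2.imread('pics/s17.png'); cv2.imwrite('pics/s17c.png',cv2.resize(a[200:300,215:395],None,fx=4.4,fy=4.4,interpolation=2))
E
```

```text
time_s: 19.8
tcp_pos: [0.5408, -0.1134, 0.2405]
tool_rot: [[-0.278, 0.961, -0.011], [0.961, 0.277, -0.018], [-0.014, -0.015, -1.0]]
force: [0.7, 0.6, 0.6]
gripper_width: 0.041
t 19.95 rho 0.0092 psi 17.9 z 0.2402 toolxy [ 2.8 -8.7] Ft -0.3 Fr -0.4 Fz -0.2 w 0.0409 yaw 106.2
```

View pics/w17.png

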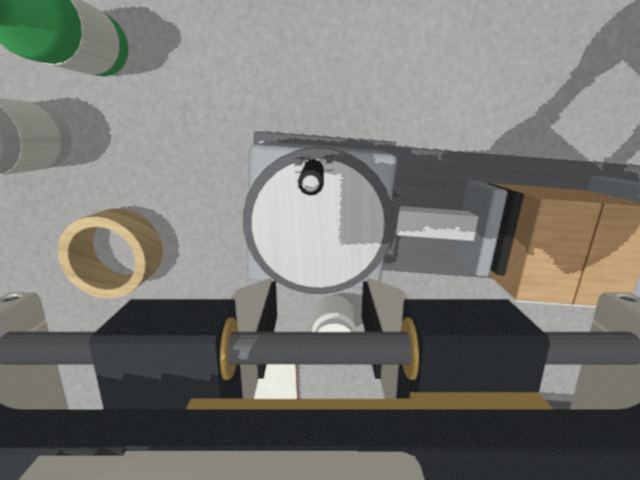

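View pics/s17c.png

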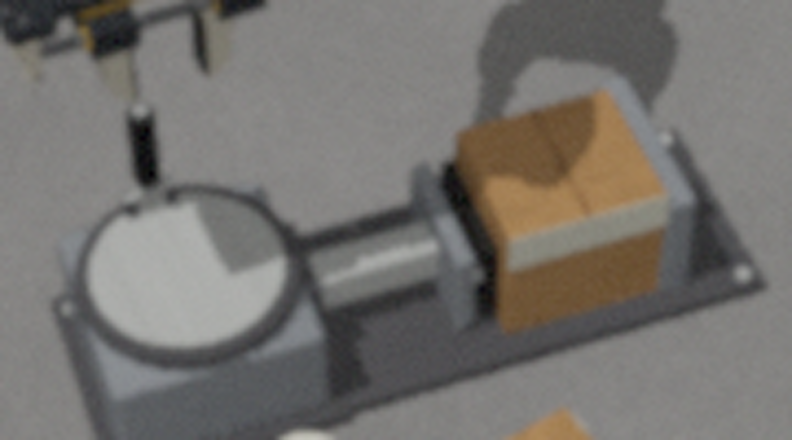

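```bash
python3 - <<'E'
from h import *
k=calibration('wrist');o=observe();R=o['tool_rot'];T=o['tcp_pos']
f=cv2.imread('pics/w17.png'); cv2.imwrite('pics/w17c.png',cv2.resize(f[135:235,240:400],None,fx=5,fy=5,interpolation=2))
print(T); p=ray((311,182),k,.196); print('top',p, p[:2]-C, np.linalg.norm(p[:2]-C),np.degrees(np.arctan2(*(p[:2]-C)[::-1])))
g=cv2.cvtColor(f,cv2.COLOR_BGR2GRAY)
e=None
m=(cv2.cvtColor(f,cv2.COLOR_BGR2HSV)[...,2]>135).astype(np.uint8)
print('C proj',proj([*C,.104],k)); 
for ph in (190,196,202): print(ph,proj([C[0]+.056*np.cos(np.radians(ph)),C[1]+.056*np.sin(np.radians(ph)),.12],k),proj([C[0]+.056*np.cos(np.radians(ph)),C[1]+.056*np.sin(np.radians(ph)),.196],k))
E
```

```text
[ 0.54081238 -0.11333414  0.24023754]
top [ 0.49804036 -0.13244882  0.196     ] [-0.05195964 -0.01884882] 0.055272794212715144 -160.06131313839873
C proj [318.68442965 227.43447442]
190 [325.43041687 169.08126684] [325.89721102 181.20697086]
196 [318.54906889 168.69148538] [316.85723885 180.69574588]
202 [311.66959607 169.03207527] [307.82232033 181.1349288 ]
```

View pics/w17c.png

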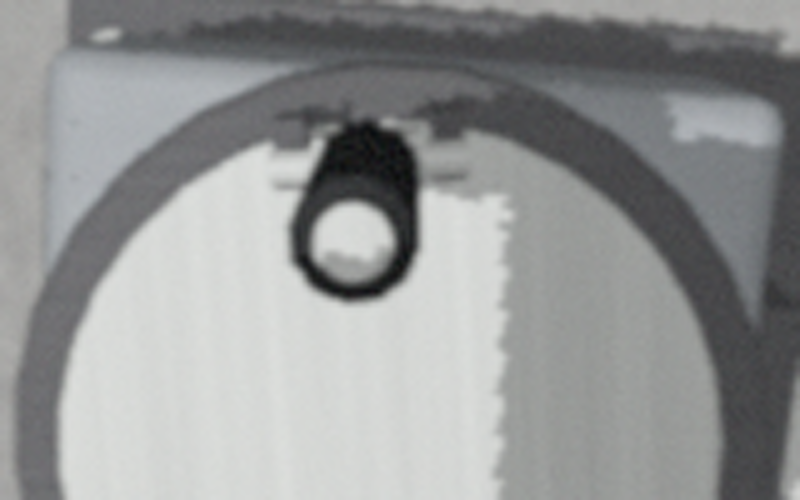

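```bash
python3 -m crank '[[[-0.065,-0.3,0],-0.02],[[-0.065,-0.47,0],-0.02],[[-0.065,-0.47,0],-0.02],[[-0.065,-0.47,0],-0.02]]' -0.1 10; python3 - <<'E'
from h import *
save('wrist','w18'); o=observe();R=o['tool_rot'];T=o['tcp_pos'];print(T,R.T@(np.array([.4977,-.1326,.136])-T),o['joints'])
E
```

```text
time_s: 20.35
tcp_pos: [0.4979, -0.1326, 0.2415]
tool_rot: [[-0.338, 0.941, -0.01], [0.941, 0.338, -0.018], [-0.013, -0.016, -1.0]]
force: [0.7, -0.6, 0.4]
gripper_width: 0.0413
[ 0.49816271 -0.1325092   0.24129568] [0.00144657 0.00119497 0.10528002] [ -22.62626166   16.9933191    83.96231045   -1.18313792   79.20910737
 -132.19518368]
```

View pics/w18.png

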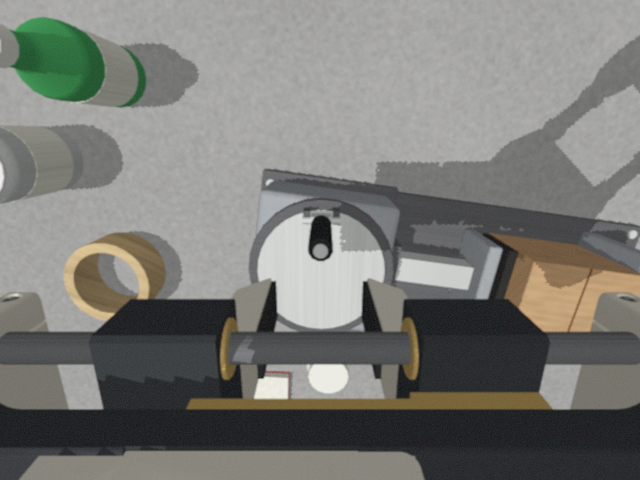

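```bash
python3 -m crank '[[[0.01,0.01,0.3],0],[[0.01,0.01,0.6],0],[[0.01,0.01,0.8],0],[[0.01,0.01,0.8],0]]' >/dev/null; python3 -m crank '[[[0,0,0.15],0],[[0,0,0.25],0],[[0,0,0.25],0]]'; python3 -m crank '[[[0,0,0],0],[[0,0,0],0],[[0,0,0],0],[[0,0,0],0],[[0,0,0],0]]' -1 8; python3 - <<'E'
from h import *
o=observe();R=o['tool_rot'];T=o['tcp_pos'];print(R.T@(np.array([.5444,-.1157,.082])-T))
E
```

```text
time_s: 21.1
tcp_pos: [0.4964, -0.1317, 0.1329]
tool_rot: [[-0.339, 0.941, -0.017], [0.941, 0.339, -0.015], [-0.008, -0.021, -1.0]]
force: [-0.1, -0.2, 0.4]
gripper_width: 0.0417
time_s: 21.6
tcp_pos: [0.4972, -0.1325, 0.1337]
tool_rot: [[-0.339, 0.941, -0.015], [0.941, 0.339, -0.016], [-0.01, -0.02, -1.0]]
force: [1.4, -4.2, 1.6]
gripper_width: 0.0179
[0.00036396 0.05112625 0.05071413]
```

```bash
python3 -m crank '[[[0,0.09,0.01],0],[[0,0.175,0.03],0],[[0,0.255,0.07],0],[[0,0.33,0.12],0],[[0,0.39,0.18],0],[[0,0.44,0.255],0],[[0,0.48,0.335],0],[[0,0.5,0.42],0],[[0,0.51,0.49],0],[[0,0.51,0.51],0],[[0,0.51,0.52],0]]'; python3 - <<'E'
from h import *
save('wrist','w19');save('scene','s19'); o=observe();R=o['tool_rot'];T=o['tcp_pos'];print(R.T@(np.array([.5444,-.1157,.082])-T),o['force'])
a=cv2.imread('pics/s19.png'); cv2.imwrite('pics/s19c.png',cv2.resize(a[200:300,215:395],None,fx=4.4,fy=4.4,interpolation=2))
E
```

```text
time_s: 22.7
tcp_pos: [0.5466, -0.1157, 0.0805]
tool_rot: [[-0.339, 0.941, -0.011], [0.941, 0.339, -0.016], [-0.012, -0.016, -1.0]]
force: [6.8, -0.0, 3.8]
gripper_width: 0.0174
[ 0.00074556 -0.0020909  -0.00139919] [8.26628378 0.33942275 1.53168514]
```

View pics/w19.png

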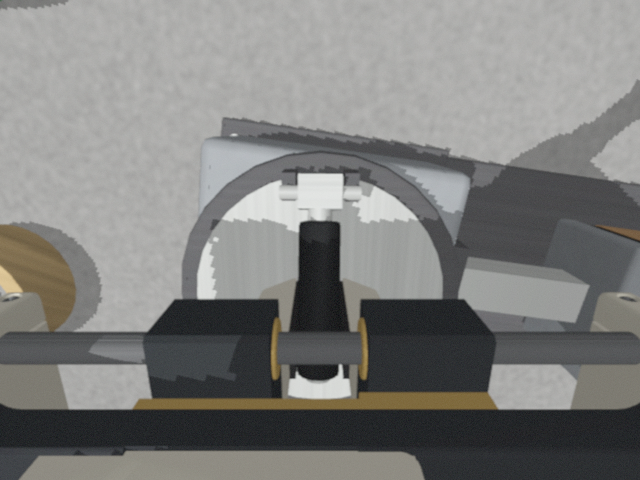

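View pics/s19c.png

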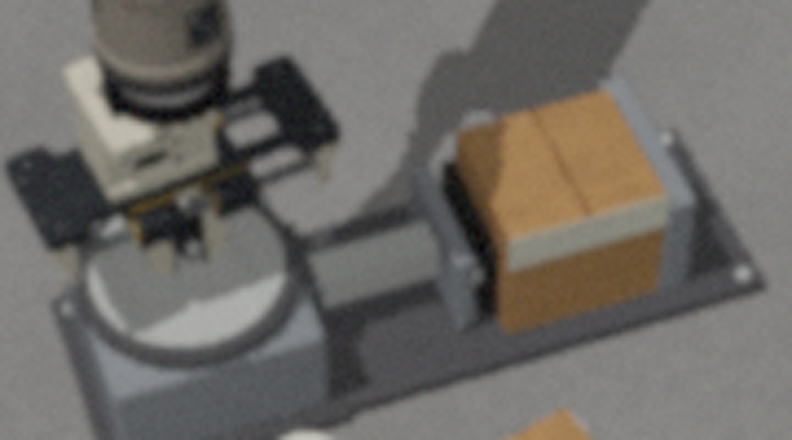

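```bash
python3 -m crank '[[[0,0,0],0],[[0,0,0],0],[[0,0,0],0],[[0,0,0],0],[[0,0,-0.1],0],[[0,0,-0.3],0],[[0,0,-0.6],0],[[0,0,-0.9],0],[[0,0,-0.9],0],[[0,0,-0.9],0]]' 0 8; python3 - <<'E'
from h import *
k=calibration('wrist');save('wrist','w20');save('scene','s20'); st()
a=cv2.imread('pics/s20.png'); cv2.imwrite('pics/s20c.png',cv2.resize(a[200:300,215:395],None,fx=4.4,fy=4.4,interpolation=2))
d=np.array([np.cos(np.radians(200)),np.sin(np.radians(200))]); p=C+.056*d
for r in (12,76):
  for th in (0,.15,.3): q=p-d*r/1000*np.cos(th); print(r,th,proj([*q,.12+r/1000*np.sin(th)],k).round(1))
a=cv2.imread('pics/w20.png'); cv2.imwrite('pics/w20c.png',cv2.resize(a[150:300,230:410],None,fx=4.2,fy=4,interpolation=2))
E
```

```text
time_s: 23.8
tcp_pos: [0.5478, -0.1143, 0.1715]
tool_rot: [[-0.339, 0.941, -0.009], [0.941, 0.339, -0.017], [-0.013, -0.014, -1.0]]
force: [-0.5, -0.0, -1.4]
gripper_width: 0.0458
t 23.9 rho 0.0031 psi 12.3 z 0.1698 toolxy [ 0.7 -3.1] Ft -0.7 Fr 0.4 Fz -0.3 w 0.0457 yaw 109.8
12 0 [320.5 187.6]
12 0.15 [320.5 187.8]
12 0.3 [320.5 187.6]
76 0 [320.9 276. ]
76 0.15 [320.7 281.3]
76 0.3 [320.6 284.5]
```

View pics/w20c.png

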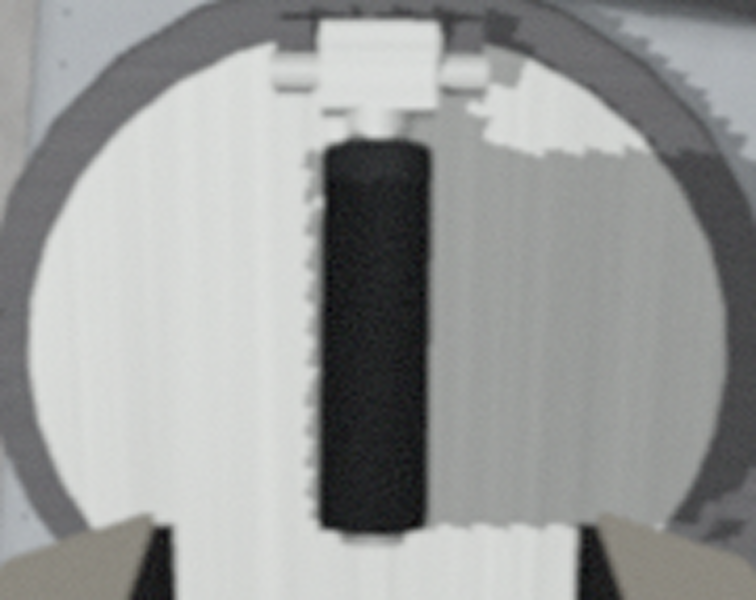

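View pics/s20c.png

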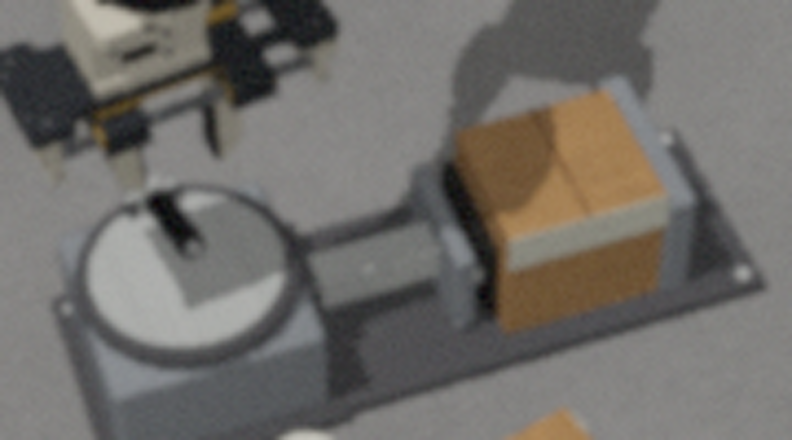

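```bash
python3 -m crank '[[[0,0.05,0],0],[[0,0.05,0.2],0],[[0,0.05,0.4],0],[[0,0.05,0.55],0],[[0,0.05,0.6],0],[[0,0.05,0.6],0]]' -1 10; python3 -m crank '[[[0,0,0.02],0],[[0,0,0.04],0],[[0,0,0.04],0]]'; python3 -m crank '[[[0,0,0.02],0],[[0,0,0.03],0],[[0,0,0.03],0]]' | grep -E 'tcp|force'; python3 -m crank '[[[0,0,0.02],0],[[0,0,0.03],0],[[0,0,0.03],0]]' | grep -E 'tcp|force'
```

```text
time_s: 24.5
tcp_pos: [0.5504, -0.1131, 0.1087]
tool_rot: [[-0.339, 0.941, -0.015], [0.941, 0.339, -0.015], [-0.009, -0.019, -1.0]]
force: [0.4, -0.6, -0.3]
gripper_width: 0.0032
time_s: 24.8
tcp_pos: [0.5504, -0.1131, 0.1049]
tool_rot: [[-0.339, 0.941, -0.015], [0.941, 0.339, -0.015], [-0.009, -0.019, -1.0]]
force: [-0.5, 0.5, 0.9]
gripper_width: 0.0003
tcp_pos: [0.5504, -0.1131, 0.1019]
force: [0.2, 0.1, 0.7]
tcp_pos: [0.5505, -0.1132, 0.099]
force: [0.2, -0.1, 1.6]
```

```bash
for i in 1; do python3 -m crank '[[[0,0,0.01],0],[[0,0,0.02],0],[[0,0,0.02],0]]' | grep -E 'tcp|force'; done; python3 -m crank '[[[0,0,0.01],0],[[0,0,0.02],0],[[0,0,0.02],0]]' | grep -E 'tcp|force'
```

```text
tcp_pos: [0.5509, -0.1136, 0.0981]
force: [-1.8, -0.4, 8.4]
tcp_pos: [0.5512, -0.1143, 0.0977]
force: [-3.1, 0.0, 12.1]
```

Firm resistance (8–12 N) at the expected height means the handle is bottomed out flat. Next I'll lift clear and do the final checks.

```bash
python3 -m crank '[[[0,0,-0.05],0],[[0,0,-0.3],0],[[0,0,-0.7],0],[[0,0,-1],0],[[0,0,-1],0],[[0,0,-1],0]]' | grep -E 'tcp|force'; python3 -m crank '[[[-0.3,0,-0.4],0],[[-0.7,0,-0.8],0],[[-0.7,0,-0.8],0],[[-0.7,0,-0.8],0]]'; python3 - <<'E'
from h import *
np.set_printoptions(precision=4,suppress=True)
save('wrist','w21');save('scene','s21');save('top','t21'); st()
for c in ['top','scene']:
    k=calibration(c); grab_frame(c)
    for n in ['paste_pot','bottle','can','tape_roll','mug','jar','carton']:
        print(c,n,[(round(r['score'],2),toworld(r['position'],k)[:2].round(3)) for r in boxes_of(n,c)[:2]])
a=cv2.imread('pics/s21.png'); cv2.imwrite('pics/s21c.png',cv2.resize(a[200:320,215:395],None,fx=4.4,fy=4.4,interpolation=2))
E
```

```text
tcp_pos: [0.5522, -0.1125, 0.1977]
force: [0.3, -0.1, -0.1]
time_s: 27.0
tcp_pos: [0.5767, -0.1778, 0.2774]
tool_rot: [[-0.338, 0.941, -0.012], [0.941, 0.337, -0.017], [-0.012, -0.017, -1.0]]
force: [-0.8, 0.8, 0.1]
gripper_width: 0.0005
t 27.15 rho 0.0673 psi -92.6 z 0.2762 toolxy [-67.2   3.1] Ft 0.4 Fr -1.1 Fz -1.1 w 0.0003 yaw 109.9
top paste_pot [(0.6, array([ 0.672, -0.053]))]
top bottle [(0.72, array([ 0.44 , -0.376]))]
top can [(0.73, array([ 0.553, -0.439]))]
top tape_roll []
top mug [(0.94, array([0.347, 0.536]))]
top jar [(0.8, array([0.553, 0.501]))]
top carton [(0.88, array([0.48 , 0.362])), (0.74, array([0.498, 0.133]))]
scene paste_pot []
scene bottle [(0.94, array([ 0.465, -0.386]))]
scene can [(0.73, array([ 0.584, -0.44 ]))]
scene tape_roll [(0.68, array([ 0.679, -0.336]))]
scene mug [(0.87, array([0.364, 0.52 ])), (0.2, array([0.542, 0.136]))]
scene jar [(0.58, array([0.584, 0.497]))]
scene carton [(0.95, array([0.54 , 0.134])), (0.72, array([0.504, 0.36 ]))]
```

View pics/w21.png

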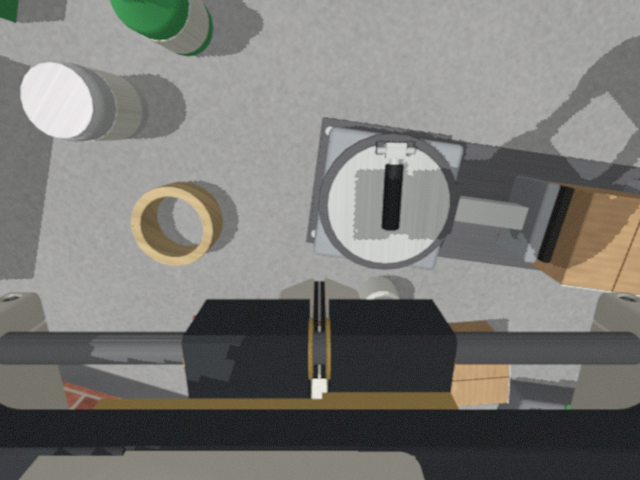

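View pics/s21c.png

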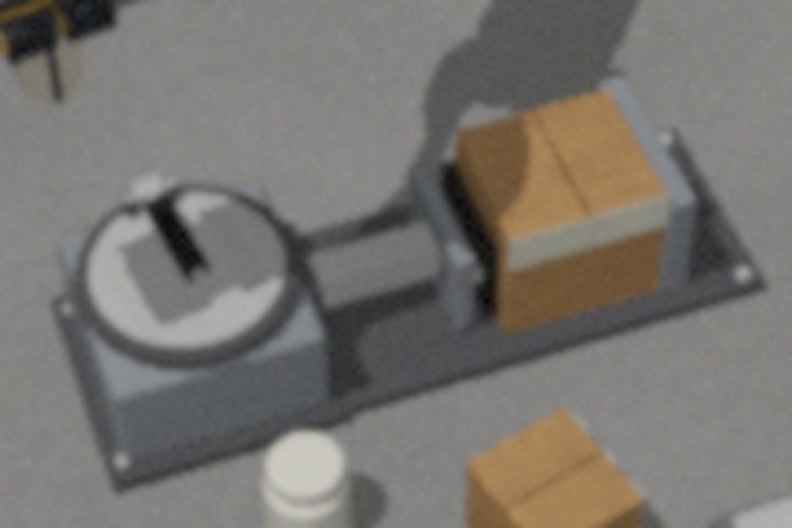

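View pics/t21.png

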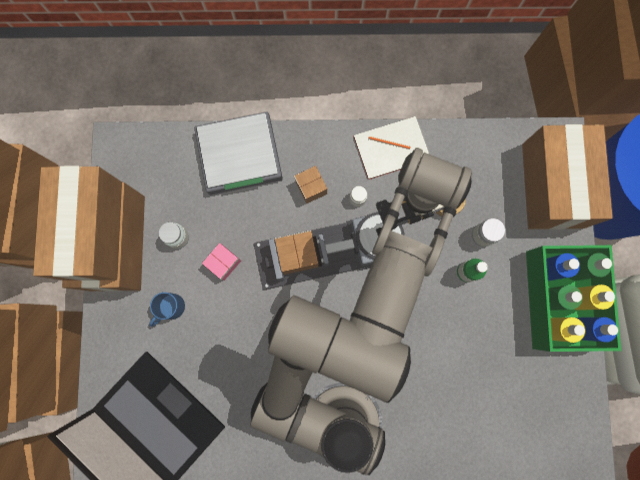

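```bash
python3 - <<'E'
from h import *
k=calibration('scene');w=calibration('wrist')
for ph in (197,200,203):
  d=np.array([np.cos(np.radians(ph)),np.sin(np.radians(ph))]); p=C+.056*d
  for r,th in ((12,0),(76,0),(76,.1),(76,.2)):
    X=[*(p-d*r/1000*np.cos(th)),.12+r/1000*np.sin(th)]; print(ph,r,th,'scene',proj(X,k).round(1),'wrist',proj(X,w).round(1))
a=cv2.imread('pics/w21.png'); cv2.imwrite('pics/w21c.png',cv2.resize(a[120:280,310:470],None,fx=3.7,fy=3.7,interpolation=2))
a=cv2.imread('pics/s21.png'); cv2.imwrite('pics/s21d.png',cv2.resize(a[230:290,230:290],None,fx=9,fy=9,interpolation=2))
E
```

```text
197 12 0 scene [251.3 246. ] wrist [396.3 164.2]
197 76 0 scene [259.8 262.2] wrist [389.3 229.1]
197 76 0.1 scene [259.6 260.4] wrist [390.7 230.7]
197 76 0.2 scene [259.2 258.4] wrist [392.3 231.7]
200 12 0 scene [250.5 246.3] wrist [393.9 164.1]
200 76 0 scene [260.2 262.1] wrist [390.4 229.1]
200 76 0.1 scene [259.9 260.2] wrist [391.8 230.8]
200 76 0.2 scene [259.5 258.2] wrist [393.3 231.7]
203 12 0 scene [249.8 246.6] wrist [391.4 164.2]
203 76 0 scene [260.5 261.9] wrist [391.4 229.1]
203 76 0.1 scene [260.3 260.1] wrist [392.8 230.7]
203 76 0.2 scene [259.9 258.1] wrist [394.3 231.7]
```

View pics/w21c.png

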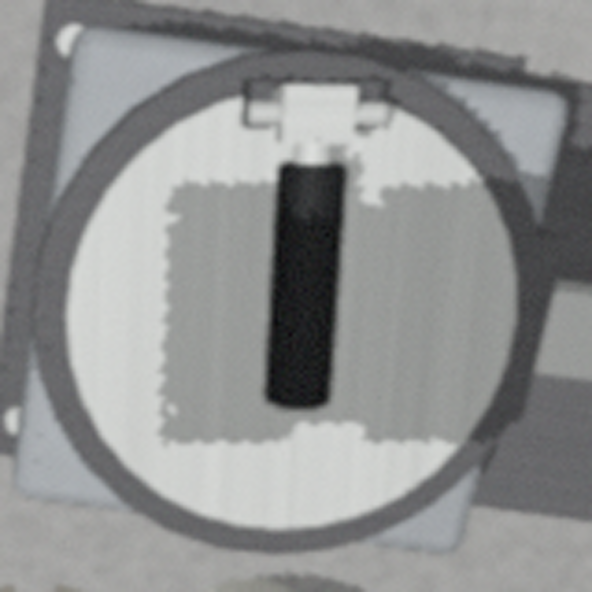

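View pics/s21d.png

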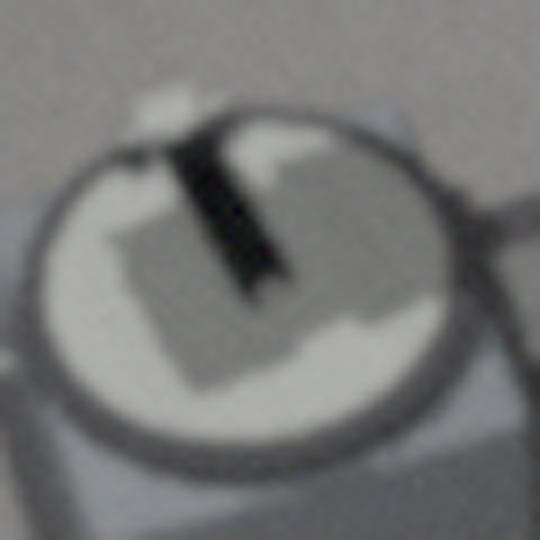

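```bash
python3 -c "
from plant import *
print(job_done(), observe()['time_s'])"
```

```text
the job is handed in; nothing more can be done
the job is handed in; nothing more can be done
```

The job is handed in: the carton is clamped against the backstop at an estimated 26 N and the handle is folded flat. The clock stood at about 27 s of the 72 s allowed. No verdict was reported.

**What I did**
- **Handle out:** I swung the handle upright before the pad reached the carton.
- **Cranking:** I turned the wheel about 325–330° clockwise. That closed the 29 mm gap to the carton, then slid the carton onto the backstop.
- **Checking the force:** I let go with the handle still upright and measured how far the pad's spring had compressed.
- **Folding back:** I folded the handle and then pressed it down with shut fingers, because after the fold it still looked slightly raised. The arm then moved clear.

**Last checks**
- **Pad force:** The spring was compressed about 2.6 mm, which gives 26 N, probably good to about 4 N. The crank force of about 11 N roughly agrees, though it read high and noisy. I did not measure the pad force again after folding, but the wheel angle and carton looked unchanged.
- **Handle:** Its free end sits within about 0.5 px of where a flat handle should appear, in both the scene and wrist views.
- **Other things:** The bottle, can, tape roll, mug, jar and paste pot look unmoved in the top and scene pictures. I didn't measure their shifts in numbers.

**Problems on the way**
- **Fingertip position:** The real fingertips are about 29 mm behind the reported TCP, so my first grasp closed on air above the handle. I found the offset from the camera views and by going down in small steps.
- **Grip drift:** Near the end of cranking the gripper drifted 3–6 mm outward along the handle, so I relied on the spring measurement for the force.

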